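Square up a mould box by its diagonals and set out the models

ROBOT

A 6-joint arm with a two-finger parallel gripper is mounted at the origin on the work surface. World frame = base frame: x ahead of the robot, y to its left, z up, the work surface at z = 0. Lengths are in mm, angles in rad, forces in N, time in s.
With the tool pointing down it reaches from about 250 to 725 mm from the base axis. Payload 4 kg.
Tool frame: the origin (TCP) lies midway between the tips of the shut fingers; the grasp point (between the pads) lies 19 mm behind it (manip.grasp_offset is the distance from the TCP to the grasp point, in mm); x points along the fingers, y is the direction in which the jaws open and shut, and the axes are right-handed (so a half turn about x gives the same grasp; the last joint's range is limited). The gripper opens to 85 mm and grips with 20 to 120 N. Pads are 22 mm wide; open, the fingers measure 114 mm over their backs; the gripper's body (76 mm by 85 mm) begins 54 mm behind the grasp point. The pads swing forward as they close: fully open they stand 13 mm farther back than shut.
Start: joints at [1.23, 0.241, 0.005, 1.335, 0, 1.571], TCP at [167.119, 471.244, 231.306] pointing down, gripper open.
Joint ranges: [-2.72, 2.72], [-1.05, 1.87], [-1.09, 1.28], [-1.99, 2.15], [-1.42, 1.44], [-3.14, 3.14]. Speed limits (rad/s): [2.79, 2.79, 3.14, 3.14, 3.14, 3.14].

INTERFACE

Orientations are given as [roll, pitch, yaw] about the fixed x, y, z axes, in that order (R = Rz(yaw) Ry(pitch) Rx(roll)).
In Python, from station import manip gives the robot as it stands.
- The arm moves only by the tool carry_out, never from a script. Its argument "increments" is a list of rows, each a list of 7 numbers: the turn, a rotation vector about the world's x, y, z in rad, then the shift along the world's x, y, z in m, then the opening, from 0 (shut) to 1 (fully open). In form: [[wx, wy, wz, x, y, z, claw], ...]. A call has 1 to 5 rows; each row shifts and turns the pose as measured when the row begins; what a row does not reach is not made up. A row lasts 1/8 s, in which the tool goes at most 62.5 mm and 10.7 degrees, less where a joint would pass 70% of its speed; a pose out of reach is approached as far as the arm can. A call is refused whole if a number of a shift passes 0.0625 or a number of a turn 0.188, either way. A call with a gripper value outside its range is refused whole. The fingers move at their own pace and stop on an object; "squeeze" is the grip in N (left out, the last holds). Time passes only in rows, so rows that do not move let the fingers close. It gives the time, the measured TCP pose, the force and the opening at its end, in the units of the state.
- manip.sense(): the state, without advancing time (a new reading comes with each control period).
- manip.get_image(name): name is "side" or "top" or "wrist"; returns the picture (400x640x3 uint8, red, green, blue); there is no depth.
- manip.get_calibration(name): a dict with "intrinsics" (3x3 intrinsics, pixels), "R" (3x3) and "t" (3): a world point X has camera coordinates R X + t; the wrist camera has in their place "tool_from_camera" (4x4, takes a point from camera to tool coordinates, whose origin is the TCP and whose axes are the tool frame's). Camera axes: x right, y down, z forward; pixel columns grow to the right and rows downward; lengths in mm; the calibration is good to about 2 mm. A picture is of the moment at which its call begins: read the wrist's pose just before it. get_calibration takes no time and is no camera call.
- manip.hand_in(): hands the job in, once; it reports no verdict.
The state is a dict: "time_s": time; "qpos": joint angles; "qd": joint speeds; "tau": joint torques, N m; "position": TCP position; "eef_rot": TCP orientation; "contact_force": force on the tool from outside, world axes, zero at the start; "ft_torque": the same for the moment, N m; "grip_width": finger opening in mm.
Only numpy, scipy, OpenCV 4.12 (cv2) and the standard library are available. Lean on these libraries where they do the work, as an engineer would, in place of code of your own. Each camera call takes 0.05 s, during which the arm holds its last target.

TASK

Lift the slide rule off its two hooks and measure the mould box from corner pin to corner pin, zero line over one pin and the cursor's pointer over the opposite one, with the rule resting on the rails: first the diagonal from the near left corner to the far right one, next the other diagonal. If the two differ, the box is racked: shift its far rail sideways by the handle until the diagonals are equal and the box is square. Finish with the rule hung back on both hooks and every clay model that is there standing upright on the board inside the box, touching neither its sides nor each other; leave everything else alone.

Things in the scene. Friction and masses are not known exactly. Their poses are not given: they have to be found in the camera images.
- box: mould box on a fixed plywood board 200 x 290 x 10 mm; origin: centre of the board's underside, x to the far rail, y to its left end. Four wooden rails 20 mm wide, 22 high on it (tops at 32 mm). Near rail at x = -75 mm fixed, far rail at x = +75 slides only along y. Pins 200 mm apart along each of these rails. Square when near and far pins face each other; inside is then 130 x 180 mm.
- pin_near_left (a point): centre of the flush brass pivot pin at the near left corner of the box (near: facing the robot; left: the robot's left), level with the rails' tops, 32 mm above the table, 10 mm in from the rails' outer faces.
- pin_near_right (a point): centre of the flush brass pivot pin at the near right corner of the box (near: facing the robot; left: the robot's left), level with the rails' tops, 32 mm above the table, 10 mm in from the rails' outer faces.
- pin_far_left (a point): centre of the flush brass pivot pin at the far left corner of the box (near: facing the robot; left: the robot's left), level with the rails' tops, 32 mm above the table, 10 mm in from the rails' outer faces. Moves with the far rail.
- pin_far_right (a point): centre of the flush brass pivot pin at the far right corner of the box (near: facing the robot; left: the robot's left), level with the rails' tops, 32 mm above the table, 10 mm in from the rails' outer faces. Moves with the far rail.
- handle (a point): upright wooden post in the middle of the far rail, 16 mm thick (18 at its knob), standing 44 mm above the rail; this point is on its axis, 26 mm above the rail's top (58 above the table). The far rail slides along the box's y, up to 35 mm either side of square, against about 4 N of friction, stays where it is left, and the side rails swing along with it.
- rule_grip (a point): slide rule, loose, 250 g: flat slotted aluminium bar 312 x 28 x 5 mm with a wooden grip block on top (44 mm along the bar, 16 across, 34 high), near which it balances. This point: centre of the block, 22 mm above the bar's underside; x along the bar from zero end to cursor end, z up. The bar spans x = -152 (open fork) to +160 mm; pins can be seen through its 10 mm slot.
- rule_zero (a point): zero line of the rule, near its forked end, on the bar's centre line at its underside (140 mm behind the grip's centre)
- rule_pointer (a point): pointer of the cursor, on the bar's centre line at the level of the bar's underside
- cursor_knob (a point): cursor's black finger block, 14 mm across the bar, 16 mm along it, on top of the bar from 10 to 40 mm above its underside; this point is 25 mm above the bar's underside and 27 mm nearer to the zero line than the pointer
- cursor (a joint): position of the cursor along the bar, 0 to 0.065 m; the distance from the zero line to the pointer, the length measured, is 0.220 m + this value. It slides with about 0.4 N of friction and stays where it is left. Diagonals lie between 0.225 and 0.275 m.
- rack_mid (a point): fixed rack with two upturned steel hooks (8 mm rods) 180 mm apart; this point lies midway between them, where the middle of the rule's underside rests, 90 mm above the table. x runs from hook to hook, away from the robot, and the hung rule lies along it, grip block up, zero end to the robot. The hooks run from posts at y = +42 mm to tips at y = -30 mm, turned up 16 mm.
- model1_mid (a point): fired clay model (terracotta drum, upright, 40 mm diameter, 44 mm high, 110 g); this point is its centre, 22 mm above its underside. May be absent.
- model2_mid (a point): fired clay model (terracotta drum, upright, 40 mm diameter, 44 mm high, 110 g); this point is its centre, 22 mm above its underside. May be absent.
- model3_mid (a point): fired clay model (terracotta drum, upright, 40 mm diameter, 44 mm high, 110 g); this point is its centre, 22 mm above its underside. May be absent.
- beaker: bystander: blue ceramic beaker, 85 mm high; origin under its centre
- vase: bystander: slim white vase, 130 mm high; origin under its centre
- slab: bystander: ribbed terracotta slab 140 x 200 x 32 mm; origin under its centre
There are look-alikes about, which are no part of the job. Leave any red or yellow look-alike of the part that bears model2_mid alone.

How it is judged:
By the outcome, as a careful person would: the job done as asked, in the order asked, and still so for the second after the job is handed in, with the robot touching nothing.
Of model1, model2, model3 only 2 to 3 are there at a start; the rules pass over those that are not, and their reading is None.
At some moment in a run one of model1, model2, model3 may be knocked a few centimetres aside while the robot is not near it.
It also fails if it takes over 210 s, if anything falls off the work surface, if the arm or the gripper's body presses on something with over 40 N, if the wrist force passes 120 N, or if a joint passes its speed limit or range.

## Working session

There is one attempt and no reset: what is moved stays moved. The work goes in short steps, Python scripts to look and compute and a tool call to move; the robot and the scene stay as the last step left them, time stands still between calls to the robot, and variables do not carry over. Pictures are saved under pics/ and viewed, and the job is handed in when it is done.

Besides the shell and the picture viewer there is one more tool, called after "Call:" as a command line: name --pt "numbers of a row" for each row, then --argument value for the rest. carry_out: Moves the arm, as the interface text tells. Its arguments: {"type":"object","properties":{"increments":{"type":"array"},"squeeze":{"type":"number"}},"required":["increments"]}

```bash
ls; mkdir -p pics; cat > h.py <<'E'
import numpy as np, cv2
from station import manip
def save(name,fn,crop=None,scale=1):
    im=manip.get_image(name)[:,:,::-1].copy()
    np.save('pics/'+fn+'.npy',im)
    return im
def cal(n): return manip.get_calibration(n)
def proj(n,X):
    c=cal(n);p=c['R']@np.array(X,float)+c['t'];p=c['intrinsics']@p;return p[:2]/p[2]
E
python3 - <<'E'
from h import *
for n in('side','top','wrist'):
    cv2.imwrite(f'pics/{n}0.png',save(n,n+'0'))
    c=cal(n);print({k:np.round(v,3).tolist() for k,v in c.items()})
s=manip.sense();print(s)
E
```

```text
pics
{'intrinsics': [[472.674, 0.0, 322.757], [0.0, 472.674, 196.375], [0.0, 0.0, 1.0]], 'R': [[0.813, -0.583, 0.014], [-0.338, -0.491, -0.803], [0.475, 0.648, -0.596]], 't': [-488.359, 189.316, 1233.414]}
{'intrinsics': [[496.359, 0.0, 327.269], [0.0, 496.359, 199.579], [0.0, 0.0, 1.0]], 'R': [[0.002, -1.0, -0.011], [-0.989, 0.0, -0.15], [0.15, 0.011, -0.989]], 't': [-79.264, 544.23, 1333.493]}
{'intrinsics': [[311.604, 0.0, 320.109], [0.0, 311.604, 197.023], [0.0, 0.0, 1.0]], 'tool_from_camera': [[0.0, -0.288, 0.958, -142.917], [1.0, -0.001, -0.0, 1.425], [0.001, 0.958, 0.288, -73.102], [0.0, 0.0, 0.0, 1.0]]}
{'time_s': 0.15, 'qpos': array([ 1.23001536e+00,  2.41257976e-01,  4.02709211e-03,  1.33522396e+00,
       -1.93286417e-05,  1.57079041e+00]), 'qd': array([-0.00152271, -0.00081195,  0.00307893, -0.00068661,  0.00212401,
        0.0001936 ]), 'tau': array([ 2.17730917e-04, -3.72636008e+01,  2.52638197e+01,  1.23952300e-02,
       -2.16182775e-05, -4.10317167e-07]), 'position': array([166.95259484, 470.78095891, 230.60594675]), 'eef_rot': array([-1.55914861,  1.5691377 , -1.89992364]), 'contact_force': array([ 0.12598369,  0.21767071, -0.218475  ]), 'ft_torque': array([ 0.02207259,  0.01577895, -0.00205832]), 'grip_width': 85.35028132084621}
```

View pics/side0.png

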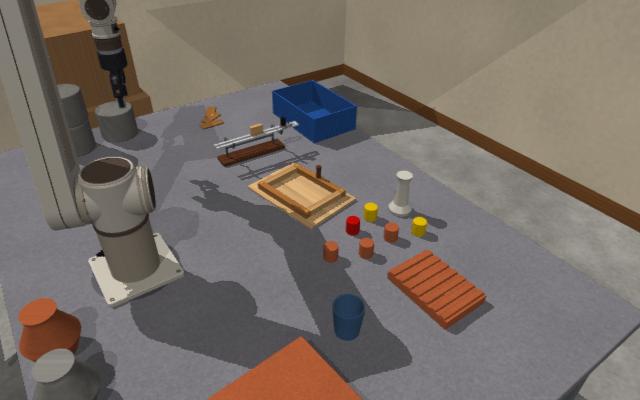

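View pics/top0.png

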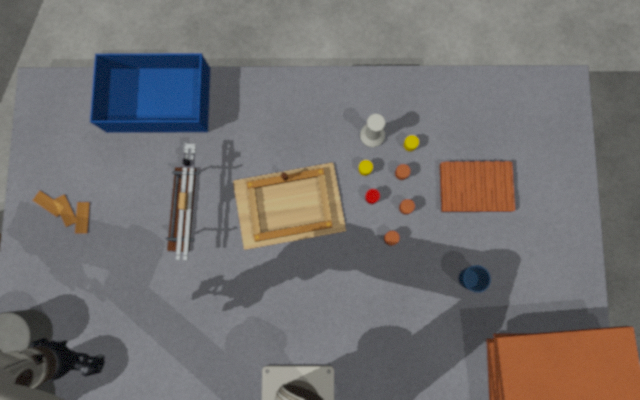

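View pics/wrist0.png

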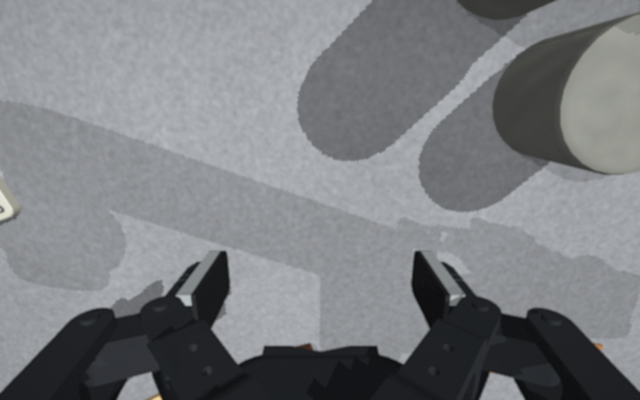

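```bash
cat >> h.py <<'E'
def unproj(n,uv,z,T=None):
    c=cal(n);d=np.linalg.inv(c['intrinsics'])@np.array([uv[0],uv[1],1.0])
    if n=='wrist':
        M=T@c['tool_from_camera'];o=M[:3,3];d=M[:3,:3]@d
    else:
        R=c['R'];o=-R.T@c['t'];d=R.T@d
    return o+d*(z-o[2])/d[2]
def tcpT(s=None):
    from scipy.spatial.transform import Rotation as Ro
    s=s or manip.sense();T=np.eye(4);T[:3,:3]=Ro.from_euler('xyz',s['eef_rot']).as_matrix();T[:3,3]=s['position'];return T
def wproj(X,T):
    c=cal('wrist');M=np.linalg.inv(T@c['tool_from_camera']);p=M[:3,:3]@np.array(X,float)+M[:3,3];p=c['intrinsics']@p;return p[:2]/p[2]
E
python3 - <<'E'
from h import *
im=np.load('pics/top0.npy')
cv2.imwrite('pics/t0a.png',cv2.resize(im[130:270,150:350],None,fx=4,fy=4,interpolation=cv2.INTER_CUBIC))
cv2.imwrite('pics/t0b.png',cv2.resize(im[100:300,350:530],None,fx=3,fy=3,interpolation=cv2.INTER_CUBIC))
im=np.load('pics/side0.npy')
cv2.imwrite('pics/s0a.png',cv2.resize(im[70:220,200:360],None,fx=4,fy=4,interpolation=cv2.INTER_CUBIC))
print(np.round(tcpT(),3))
E
```

```text
[[-1.00000e-03  3.34000e-01  9.42000e-01  1.66953e+02]
 [-2.00000e-03  9.42000e-01 -3.34000e-01  4.70781e+02]
 [-1.00000e+00 -2.00000e-03  0.00000e+00  2.30606e+02]
 [ 0.00000e+00  0.00000e+00  0.00000e+00  1.00000e+00]]
```

View pics/t0a.png

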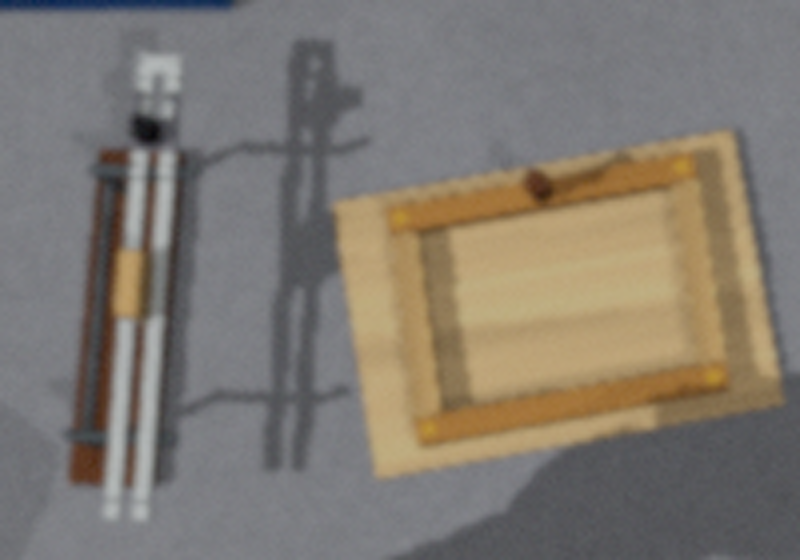

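View pics/t0b.png

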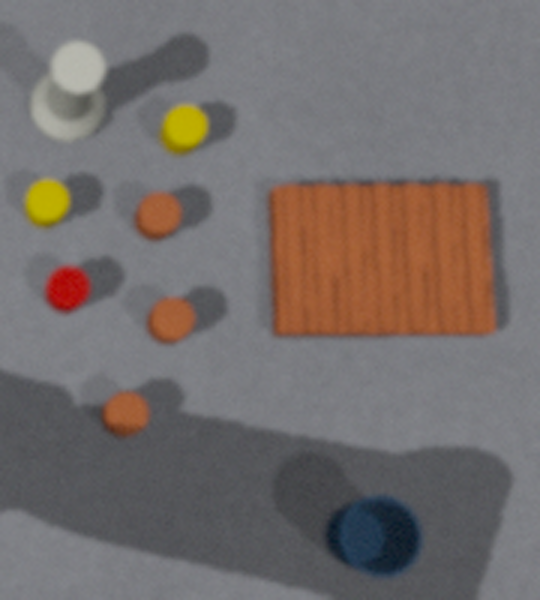

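View pics/s0a.png

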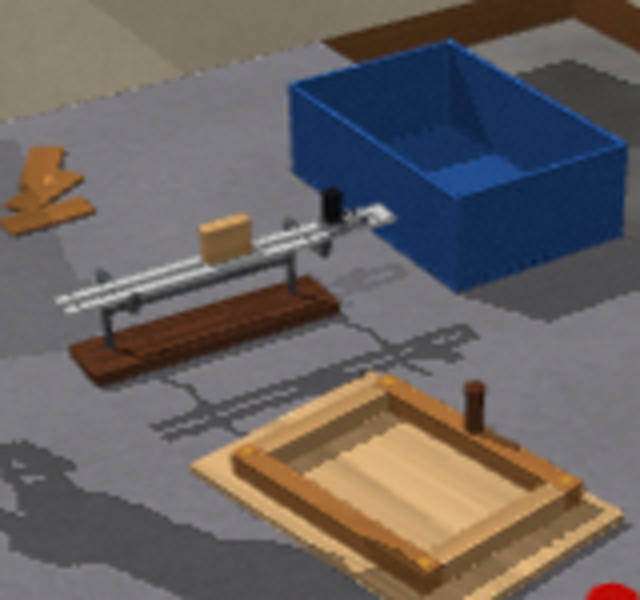

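```bash
python3 - <<'E'
from h import *
P={k:(150+u/4,130+v/4,z) for k,u,v,z in [('NL',430,430,32),('NR',714,374,32),('FL',402,217,32),('FR',685,165,32),('block',130,284,120),('zero',126,515,92),('end',160,58,97),('knob',147,128,120)]}
P.update({k:(350+u/3,100+v/3,44) for k,u,v in[('m1',126,412),('m2',171,319),('m3',158,214),('red',67,288),('y1',47,202),('y2',185,127)]})
Q={k:unproj('top',v[:2],v[2])[:2] for k,v in P.items()}
for k,v in Q.items():print(k,np.round(v,1))
for a,b in(('NL','NR'),('FL','FR'),('NL','FR'),('NR','FL'),('NL','FL')):
  d=Q[b]-Q[a];print(a,b,np.linalg.norm(d),np.arctan2(d[1],d[0]))
E
```

```text
NL [439.8 113.5]
NR [478.7 -82.2]
FL [589.  136.6]
FR [626.1 -61.7]
block [528.5 298.7]
zero [379.4 302.9]
end [686.5 292.4]
knob [632.8 292.1]
m1 [ 439.7 -255.5]
m2 [ 525.  -298.2]
m3 [ 623.2 -288.3]
red [ 553.8 -203.3]
y1 [ 634.6 -185.7]
y2 [ 706.1 -315.3]
NL NR 199.58961946872364 -1.3747735320243155
FL FR 201.68223662770603 -1.3860606113689014
NL FR 255.72405409029798 -0.7547493448178204
NR FL 245.07432846059322 1.1036808225967647
NL FL 151.00409898246085 0.1532604948204314
```

Call:
carry_out --pt "0 0 0.1 0.042 -0.044 0 1" --pt "0 0 0.1 0.042 -0.044 0 1" --pt "0 0 0.1 0.042 -0.044 0 1" --pt "0 0 0 0.042 -0.044 0 1" --pt "0 0 0 0.042 -0.044 0 1"

```text
time_s: 0.78
position: [378.8, 247.3, 228.8]
eef_rot: [-1.747, 1.569, -1.766]
contact_force: [0.2, 1.5, -0.5]
grip_width: 85.5
```

Call:
carry_out --pt "0 0 0 0.042 -0.044 -0.01 1" --pt "0 0 0 0.042 -0.044 -0.01 1" --pt "0 0 0 0.042 -0.044 -0.01 1" --pt "0 0 0 0.042 -0.044 0 1" --pt "0 0 0 0.042 -0.044 0 1"

```text
time_s: 1.4
position: [591.6, 21.7, 197.5]
eef_rot: [3.101, 1.57, 3.082]
contact_force: [0.9, 0.9, -0.4]
grip_width: 85.3
```

```bash
python3 - <<'E'
from h import *
s=manip.sense();im=save('wrist','w1');cv2.imwrite('pics/w1.png',im);T=tcpT(s);np.save('pics/w1T.npy',T);print(np.round(T,3))
E
```

```text
[[-1.00000e-03  1.90000e-02  1.00000e+00  5.91558e+02]
 [ 0.00000e+00  1.00000e+00 -1.90000e-02  2.16810e+01]
 [-1.00000e+00  0.00000e+00 -1.00000e-03  1.97501e+02]
 [ 0.00000e+00  0.00000e+00  0.00000e+00  1.00000e+00]]
```

View pics/w1.png

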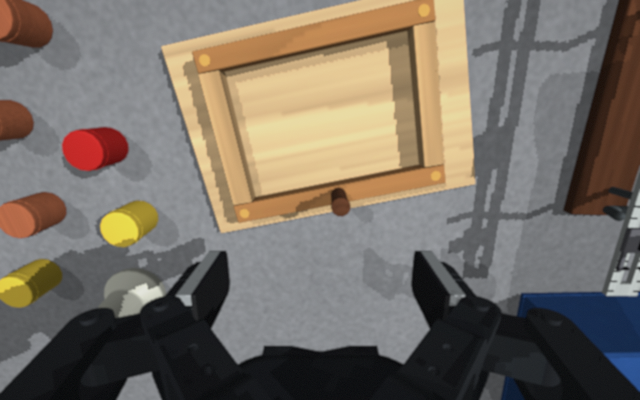

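```bash
python3 - <<'E'
from h import *
im=np.load('pics/w1.npy')
def c(u,v): 
    p=cv2.copyMakeBorder(im,20,20,20,20,cv2.BORDER_CONSTANT); return cv2.resize(p[v:v+40,u:u+40],None,fx=8,fy=8,interpolation=cv2.INTER_CUBIC)
a=np.hstack([c(425,9),c(205,60)]);b=np.hstack([c(436,175),c(245,213)])
cv2.imwrite('pics/w1c.png',cv2.resize(np.vstack([a,b]),(600,600)))
E
```

```text
(no output)
```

View pics/w1c.png

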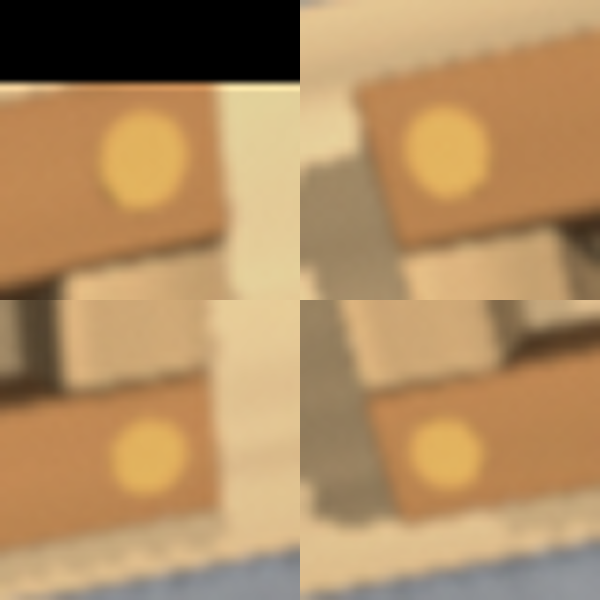

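```bash
python3 - <<'E'
from h import *
T=np.load('pics/w1T.npy')
P={'NL':(423.6,9.8),'NR':(204.2,59.6),'FL':(435.6,175.5),'FR':(244.2,213)}
Q={k:unproj('wrist',v,32,T)[:2] for k,v in P.items()}
for k,v in Q.items():print(k,np.round(v,1))
for a,b in(('NL','NR'),('FL','FR'),('NL','FR'),('NR','FL'),('NL','FL'),('NR','FR')):
  d=Q[b]-Q[a];print(a,b,np.linalg.norm(d),np.arctan2(d[1],d[0]))
# fit model: center, yaw, s
from scipy.optimize import least_squares
def pred(p):
  x,y,a,s=p;R=np.array([[np.cos(a),-np.sin(a)],[np.sin(a),np.cos(a)]])
  L=dict(NL=(-75,100),NR=(-75,-100),FL=(75,100+s),FR=(75,-100+s))
  return {k:R@np.array(v)+[x,y] for k,v in L.items()}
f=lambda p:np.concatenate([pred(p)[k]-Q[k] for k in Q])
r=least_squares(f,[530,25,.19,0]);print(r.x,np.round(r.fun,1));q=pred(r.x)
for a,b in(('NL','FR'),('NR','FL')):
  d=q[b]-q[a];print(a,b,np.linalg.norm(d),np.arctan2(d[1],d[0]))
E
```

```text
NL [442.1 116.6]
NR [478.3 -80.7]
FL [591.1 139.8]
FR [627.3 -57.6]
NL NR 200.52529718482154 -1.3892101426809962
FL FR 200.6844926930561 -1.3892035588694223
NL FR 254.17659521097858 -0.7546366956525815
NR FL 247.63606915626062 1.0982304580339224
NL FL 150.7365730159523 0.1549791258670504
NR FR 150.74221300631206 0.1539236548575136
[ 5.34342360e+02  3.15596819e+01  1.81659346e-01 -4.10080577e+00] [ 0.4 -0.2  0.3  0.3 -0.3 -0.4 -0.4  0.3]
NL FR 253.29259546582367 -0.75535002169193
NR FL 246.73162403345762 1.0989820917565443
```

Call:
carry_out --pt "0 0 0 -0.0104 0.0555 0.005 1" --pt "0 0 0 -0.0104 0.0555 0.005 1" --pt "0 0 0 -0.0104 0.0555 0.005 1" --pt "0 0 0 -0.0104 0.0555 0.005 1" --pt "0 0 0 -0.0104 0.0555 0.005 1"

```text
time_s: 2.08
position: [543.6, 291.9, 216.9]
eef_rot: [-1.999, 1.563, -2.043]
contact_force: [0.7, 0.1, 0.2]
grip_width: 85.6
```

```bash
cat > shot.py <<'E'
import sys
from h import *
n=sys.argv[1];cam=sys.argv[2] if len(sys.argv)>2 else 'wrist'
s=manip.sense();im=save(cam,n);cv2.imwrite(f'pics/{n}.png',im);T=tcpT(s);np.save(f'pics/{n}T.npy',T);print(np.round(s['position'],1),'jaw ang',round(np.arctan2(T[1,1],T[0,1]),4),'down',np.round(T[:3,0],3),s['time_s'])
E
cat > crops.py <<'E'
import sys
from h import *
# crops.py out name u,v,half,scale ...  side-by-side tile of crops
out,n=sys.argv[1:3];im=np.load(f'pics/{n}.npy');L=[]
for a in sys.argv[3:]:
    u,v,h,k=map(int,a.split(','))
    p=cv2.copyMakeBorder(im,h,h,h,h,cv2.BORDER_CONSTANT);L.append(cv2.resize(p[v:v+2*h,u:u+2*h],None,fx=k,fy=k,interpolation=cv2.INTER_CUBIC))
cv2.imwrite(f'pics/{out}.png',np.hstack(L))
E
python3 shot.py w2
```

```text
[543.6 291.9 216.9] jaw ang 1.5276 down [-0.004 -0.007 -1.   ] 2.075
```

View pics/w2.png

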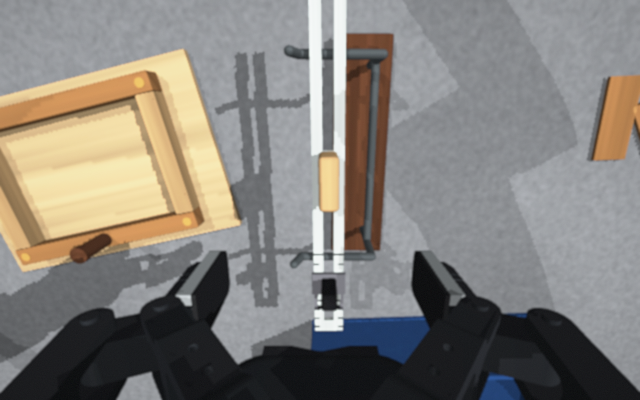

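```bash
python3 crops.py w2c w2 328,182,36,8; python3 crops.py w2d w2 328,290,45,8
```

```text
(no output)
```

View pics/w2c.png

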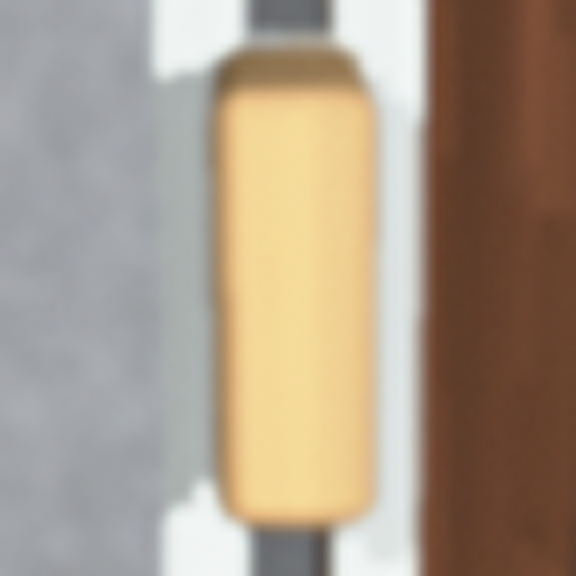

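View pics/w2d.png

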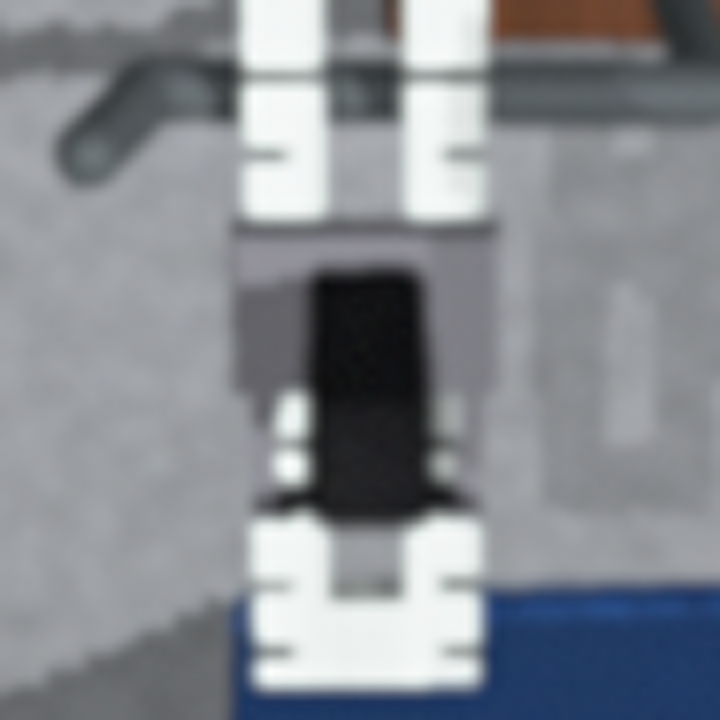

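```bash
python3 - <<'E'
from h import *
T=np.load('pics/w2T.npy')
print(unproj('wrist',(328.8,184),129,T), [unproj('wrist',(328.8,v),129,T)[0] for v in(157,211.6)], [unproj('wrist',(u,184),129,T)[1] for u in(319,339)])
a=unproj('wrist',(327,0),95,T);b=unproj('wrist',(328.3,245),95,T);e=unproj('wrist',(328.4,331),95,T);print(a,b,e,np.arctan2(*(e-a)[[1,0]]))
# knob top front edge & back edges at z=130
print(unproj('wrist',(328.8,284.5-6),130,T))
im=np.load('pics/w2.npy').astype(int).sum(2)
for v in (2,30,80,120,225,240,260,318,325):
  print(v,im[v,300:356].tolist()) if v in(2,325) else None
# hooks
for k,uv in dict(tipN=(292,50),tipF=(296,262),postN=(384,54),postF=(370,256)).items():print(k,unproj('wrist',uv,88,T))
E
```

```text
[529.93244808 299.68002097 129.        ] [np.float64(509.2248664578772), np.float64(552.2162104425879)] [np.float64(292.20139686350785), np.float64(307.46000856239476)]
[396.94718962 303.82368306  95.        ] [596.87979994 297.43291204  95.        ] [692.39693229 294.0173412   95.        ] -0.03317905466293837
[610.89371411 296.71652951 130.        ]
2 [482, 483, 479, 469, 464, 454, 451, 504, 656, 728, 740, 735, 732, 732, 733, 734, 731, 728, 727, 720, 671, 534, 469, 470, 478, 481, 482, 483, 482, 480, 478, 477, 496, 572, 686, 731, 737, 734, 730, 732, 734, 734, 729, 725, 721, 694, 607, 507, 475, 475, 472, 472, 471, 470, 469, 472]
325 [340, 313, 313, 313, 316, 314, 310, 304, 305, 307, 306, 283, 225, 224, 351, 507, 600, 619, 624, 665, 703, 719, 721, 720, 718, 715, 715, 717, 718, 718, 719, 720, 723, 726, 729, 731, 724, 701, 665, 630, 613, 590, 498, 338, 211, 184, 187, 191, 189, 188, 189, 190, 184, 189, 191, 189]
tipN [428.75479126 274.71855869  88.        ]
tipF [616.94953144 265.42701119  88.        ]
postN [435.0248883 348.1176405  88.       ]
postF [613.40179237 337.14853453  88.        ]
```

Call:
carry_out --pt "0.007 -0.004 0.01 -0.0125 0.0077 -0.02 0.4" --pt "0 0 0 0 0 -0.02 0.4" --pt "0 0 0 0 0 -0.01 0.4" --pt "0 0 0 0 0 0 0.4"

```text
time_s: 2.62
position: [526.5, 310.9, 164.8]
eef_rot: [1.878, 1.566, 1.859]
contact_force: [0.4, -1.1, 0.3]
grip_width: 34.2
```

```bash
python3 shot.py w3; python3 crops.py w3c w3 325,200,100,4
```

```text
[526.5 310.9 164.8] jaw ang 1.5521 down [-0.001  0.005 -1.   ] 2.625
```

View pics/w3.png

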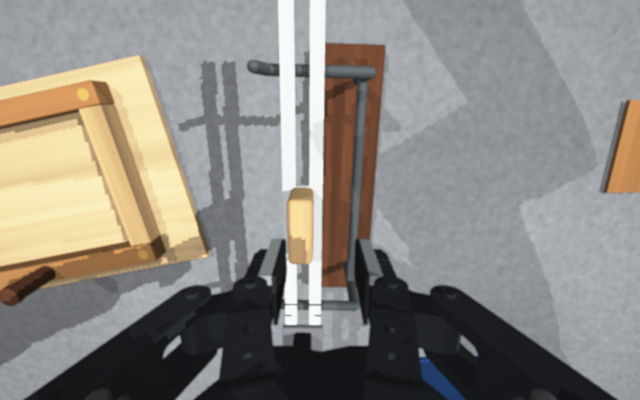

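View pics/w3c.png

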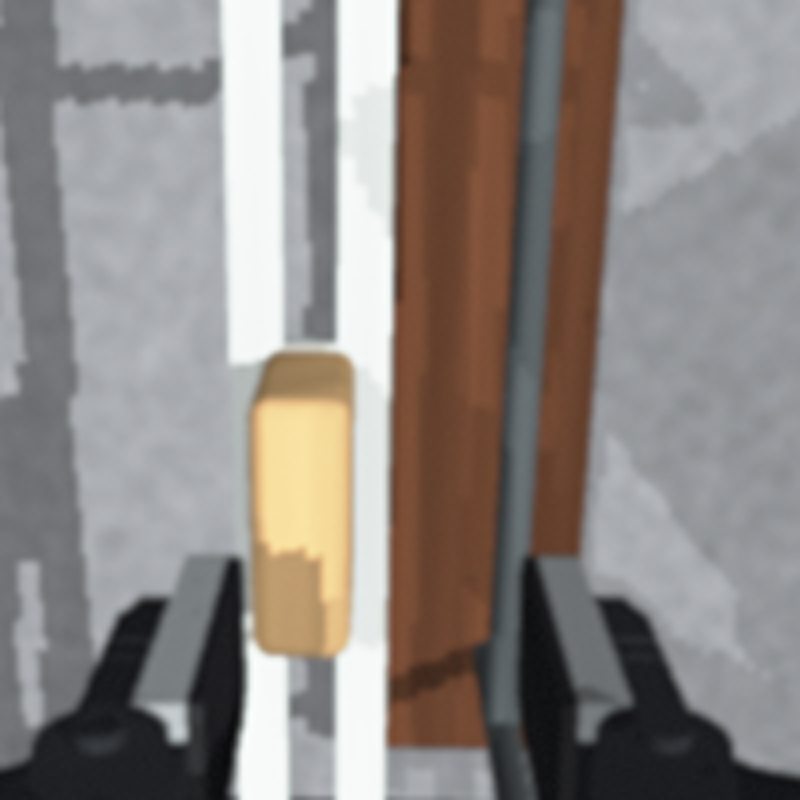

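```bash
python3 - <<'E'
from h import *
T=np.load('pics/w3T.npy')
print(unproj('wrist',(300,231.6),129,T),unproj('wrist',(300,199.7),129,T),unproj('wrist',(300,263.5),129,T))
a=unproj('wrist',(286.8,0),95,T)
print(manip.sense()['position'])
E
```

```text
[529.5439171  299.74478531 129.        ] [508.88663082 300.5358291  129.        ] [551.55049086 298.90207233 129.        ]
[526.81348248 310.98453797 165.35468761]
```

Call:
carry_out --pt "-0.005 -0.001 -0.0145 0.0035 -0.0113 -0.03 0.4" --pt "0 0 0 0 0 0 0.4" --pt "0 0 0 0 0 0 0.4"

```text
time_s: 3.05
position: [533.0, 300.0, 138.9]
eef_rot: [0.634, 1.564, 0.599]
contact_force: [1.6, -0.2, 0.8]
grip_width: 34.1
```

```bash
cat > st.py <<'E'
from h import *
s=manip.sense();T=tcpT(s);print(np.round(s['position'],1),'jaw',round(np.arctan2(T[1,1],T[0,1]),4),'down',np.round(T[:3,0],3),'F',np.round(s['contact_force'],1),'w',round(s['grip_width'],1),s['time_s'],np.round(s['qpos'],2))
E
python3 st.py
```

```text
[533.  300.  138.9] jaw 1.5356 down [ 0.006  0.004 -1.   ] F [ 1.6 -0.2  0.8] w 34.1 3.05 [0.51 0.51 0.15 1.21 0.   0.55]
```

Call:
carry_out --pt "-0.004 0.006 0.002 -0.0015 0 -0.025 0.4" --pt "0 0 0 0 0 -0.012 0.4" --pt "0 0 0 0 0 0 0.4" --pt "0 0 0 0 0 0 0.4"

```text
time_s: 3.55
position: [534.8, 302.3, 107.0]
eef_rot: [0.608, 1.561, 0.575]
contact_force: [-0.4, 0.8, -0.1]
grip_width: 34.3
```

```bash
python3 st.py;python3 shot.py w4; python3 crops.py w4c w4 315,270,90,4
```

```text
[534.8 302.3 107. ] jaw 1.538 down [ 0.008  0.005 -1.   ] F [-0.4  0.8 -0.1] w 34.3 3.55 [0.51 0.53 0.11 1.14 0.   0.55]
[534.8 302.3 107. ] jaw ang 1.538 down [ 0.008  0.005 -1.   ] 3.55
```

View pics/w4c.png

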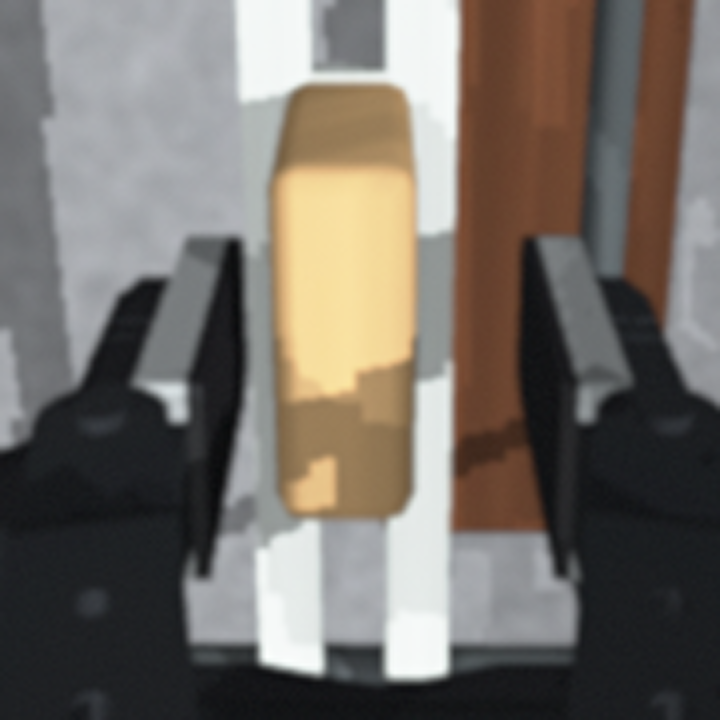

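Call:
carry_out --pt "-0.005 0.008 0 -0.0045 -0.0025 -0.007 0.4" --pt "0 0 0 0 0 0 0.4"

```text
time_s: 3.85
position: [530.4, 299.9, 100.6]
eef_rot: [0.643, 1.569, 0.61]
contact_force: [-0.3, -0.6, 0.3]
grip_width: 34.3
```

```bash
python3 st.py
```

```text
[530.4 299.9 100.6] jaw 1.5381 down [ 0.001  0.001 -1.   ] F [-0.3 -0.6  0.3] w 34.3 3.85 [0.51 0.53 0.09 1.13 0.   0.55]
```

Call:
carry_out --pt "0 0 0 0 0 0 0" --pt "0 0 0 0 0 0 0" --pt "0 0 0 0 0 0 0" --squeeze 45

```text
time_s: 4.22
position: [530.5, 299.7, 101.0]
eef_rot: [0.287, 1.569, 0.254]
contact_force: [0.2, -0.6, 0.6]
grip_width: 15.1
```

```bash
python3 st.py
```

```text
[530.5 299.7 101. ] jaw 1.5379 down [ 0.002  0.    -1.   ] F [ 0.2 -0.6  0.6] w 15.1 4.225 [ 0.51  0.53  0.09  1.13 -0.    0.55]
```

Call:
carry_out --pt "0 0 0 0 0 0.02 0" --pt "0 0 0 0 0 0.025 0" --pt "0 0 0 0 0 0.005 0" --pt "0 0 0 0 0 0 0"

```text
time_s: 4.72
position: [528.1, 298.7, 148.1]
eef_rot: [-2.644, 1.565, -2.677]
contact_force: [-0.5, 0.0, -2.8]
grip_width: 15.3
```

```bash
python3 st.py;python3 shot.py w5
```

```text
[528.1 298.7 148.1] jaw 1.5381 down [-0.005 -0.003 -1.   ] F [-0.5  0.  -2.8] w 15.3 4.725 [0.51 0.5  0.17 1.24 0.   0.55]
[528.1 298.7 148.1] jaw ang 1.5381 down [-0.005 -0.003 -1.   ] 4.725
```

View pics/w5.png

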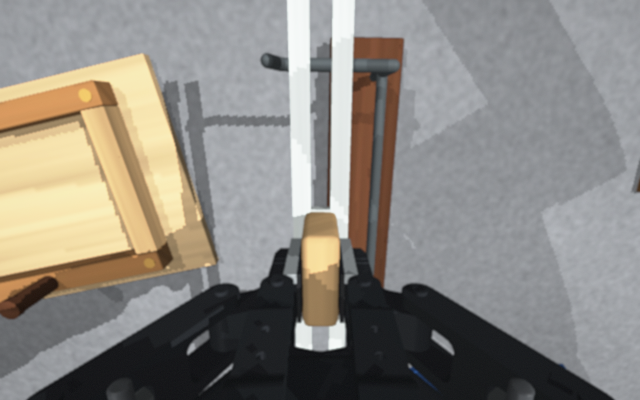

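Call:
carry_out --pt "0.003 -0.005 0 0 -0.03 0 0" --pt "0 0 -0.1 0.002 -0.042 0 0" --pt "0 0 -0.12 0.002 -0.042 0 0" --pt "0 0 -0.12 0.002 -0.042 0 0" --pt "0 0 -0.12 0.002 -0.042 0 0"

```text
time_s: 5.4
position: [532.2, 97.8, 140.8]
eef_rot: [-2.631, 1.561, -3.131]
contact_force: [1.1, -0.4, -2.1]
grip_width: 15.4
```

Call:
carry_out --pt "0 0 -0.12 0.002 -0.04 0 0" --pt "0 0 -0.1 0.002 -0.03 -0.02 0" --pt "0 0 0 0 0 -0.02 0" --pt "0 0 0 0 0 0 0"

```text
time_s: 5.9
position: [533.3, 21.6, 95.8]
eef_rot: [-2.503, 1.555, 3.045]
contact_force: [-0.1, 0.2, -2.9]
grip_width: 15.2
```

```bash
python3 st.py;python3 shot.py w6
```

```text
[533.3  21.6  95.8] jaw 0.8364 down [-0.016  0.002 -1.   ] F [-0.1  0.2 -2.9] w 15.2 5.9 [ 0.04  0.41 -0.12  1.05  0.    0.77]
[533.3  21.6  95.8] jaw ang 0.8364 down [-0.016  0.002 -1.   ] 5.9
```

View pics/w6.png

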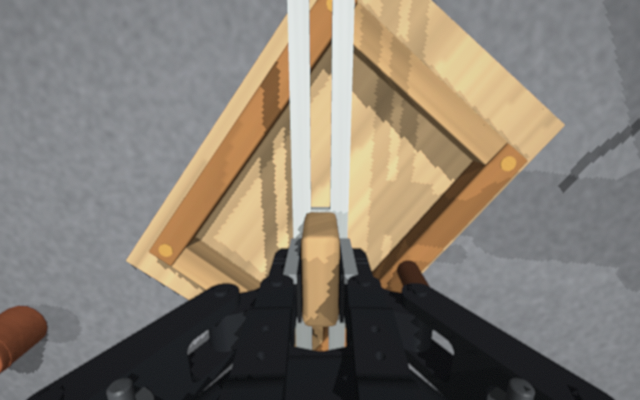

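Call:
carry_out --pt "-0.002 -0.016 -0.021 0.011 -0.001 -0.02 0" --pt "0 0 0 0 0 -0.012 0" --pt "0 0 0 0 0 0 0"

```text
time_s: 6.32
position: [546.2, 22.2, 65.7]
eef_rot: [0.668, 1.566, -0.085]
contact_force: [-0.3, 1.0, -3.1]
grip_width: 15.2
```

```bash
python3 st.py
```

```text
[546.2  22.2  65.7] jaw 0.8181 down [ 0.005 -0.    -1.   ] F [-0.3  1.  -3.1] w 15.2 6.325 [ 0.04  0.45 -0.14  0.97 -0.    0.79]
```

Call:
carry_out --pt "0 0.005 -0.003 -0.0018 -0.0018 -0.015 0" --pt "0 0 0 0 0 0 0"

```text
time_s: 6.58
position: [544.6, 20.8, 50.8]
eef_rot: [0.041, 1.57, -0.714]
contact_force: [-0.4, -0.0, -2.9]
grip_width: 15.1
```

```bash
python3 st.py
```

```text
[544.6  20.8  50.8] jaw 0.816 down [ 0. -0. -1.] F [-0.4 -0.  -2.9] w 15.1 6.575 [ 0.04  0.47 -0.16  0.94 -0.    0.79]
```

Call:
carry_out --pt "0 0 0 0 0 -0.0065 0" --pt "0 0 0 0 0 -0.0015 0" --pt "0 0 0 0 0 0 0"

```text
time_s: 6.95
position: [544.9, 20.8, 43.1]
eef_rot: [0.552, 1.569, -0.203]
contact_force: [-0.5, 0.1, -2.2]
grip_width: 15.6
```

```bash
python3 st.py
```

```text
[544.9  20.8  43.1] jaw 0.8161 down [ 0.001 -0.    -1.   ] F [-0.5  0.1 -2.2] w 15.6 6.95 [ 0.04  0.48 -0.17  0.92 -0.    0.79]
```

Call:
carry_out --pt "0 0 0 0 0 -0.0008 0" --pt "0 0 0 0 0 0 0.35" --pt "0 0 0 0 0 0 0.35" --pt "0 0 0 0 0 0.03 0.4" --pt "0 0 0 0 0 0.05 0.4"

```text
time_s: 7.58
position: [543.3, 20.6, 121.6]
eef_rot: [-2.238, 1.567, -2.992]
contact_force: [0.6, 0.4, -0.2]
grip_width: 34.1
```

Call:
carry_out --pt "0 0 0 -0.02 0.02 0.05 0.4" --pt "0 0 0 -0.02 0.015 0.05 0.4" --pt "0 0 0 0 0 0.0 0.4"

```text
time_s: 7.95
position: [505.8, 56.5, 229.6]
eef_rot: [0.85, 1.563, 0.095]
contact_force: [-0.1, 0.8, 0.1]
grip_width: 34.0
```

```bash
python3 st.py;python3 shot.py w7
```

```text
[505.8  56.5 229.6] jaw 0.8151 down [ 0.008  0.001 -1.   ] F [-0.1  0.8  0.1] w 34.0 7.95 [ 0.11  0.25  0.02  1.33 -0.    0.87]
[505.8  56.5 229.6] jaw ang 0.8151 down [ 0.008  0.001 -1.   ] 7.95
```

View pics/w7.png

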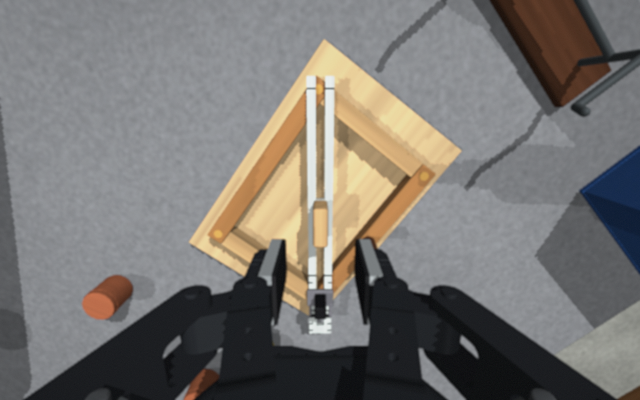

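```bash
python3 crops.py w7c w7 320,92,25,14; python3 crops.py w7d w7 320,300,35,14; cd pics; python3 -c "
import cv2;a=cv2.imread('w7c.png');b=cv2.imread('w7d.png');cv2.imwrite('w7c.png',cv2.resize(a,(560,560)));cv2.imwrite('w7d.png',cv2.resize(b,(560,560)))"
```

```text
(no output)
```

View pics/w7c.png

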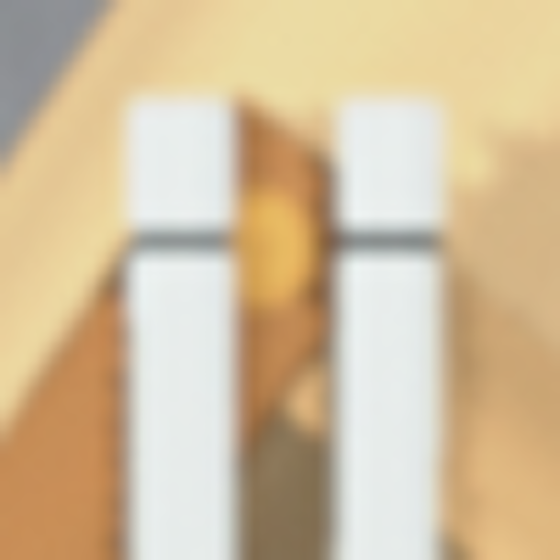

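View pics/w7d.png

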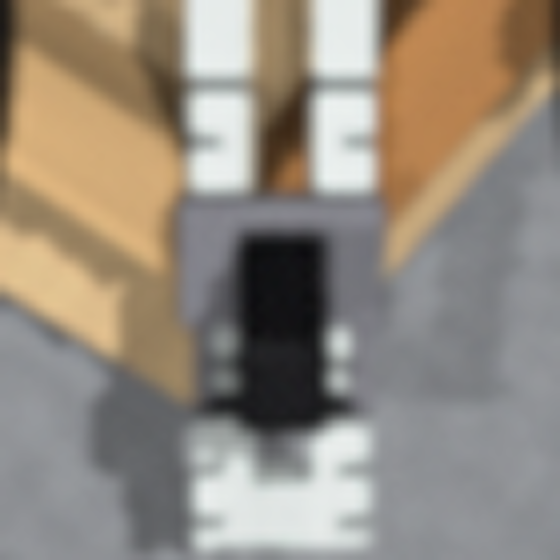

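```bash
python3 - <<'E'
from h import *
T=np.load('pics/w7T.npy')
U=lambda u,v,z:unproj('wrist',(u,v),z,T)
c,s=np.cos(.18166),np.sin(.18166)
pin={k:np.array([534.34+c*x-s*y,31.56+s*x+c*y,32]) for k,x,y in(('NL',-75,100),('NR',-75,-100),('FL',75,95.9),('FR',75,-104.1))}
for k,v in pin.items(): print(k,np.round(v,1),np.round(wproj(v,T),1))
z0=U(320.0,87.9,37);print('zero',z0)
print('pin seen',U(295+257/11.2-.5,67+249/11.2-.5,32))
b=np.array([np.cos(-.7553),np.sin(-.7553)])
for n,(u,v,z) in dict(end=(320.2,265+548/8,37),tick1=(320,265+83/8,37),tick2=(320,265+140/8,37),t3=(320,265+468/8,37),t4=(320,265+520/8,37),ptr=(320.5,265+455/8,34),kf=(320,265+235/8,72),kb=(320,265+345/8,72)).items():
  p=U(u,v-.5,z);print(n,np.round(p,1),np.linalg.norm((p-z0)[:2]),np.arctan2(*(p-z0)[[1,0]]))
E
```

```text
NL [442.5 116.4  32. ] [317.8  88.7]
NR [478.6 -80.3  32. ] [218.  233.2]
FL [590.8 139.4  32. ] [423.8 175.6]
FR [626.9 -57.3  32. ] [318.5 299.8]
zero [443.62114165 118.41508884  37.        ]
pin seen [442.27646474 116.0979641   32.        ]
end [662.3 -87.8  37. ] 300.5706933668734 -0.7560695076861507
tick1 [600.  -29.3  37. ] 215.10210787117992 -0.7569334254512934
tick2 [607.2 -36.1  37. ] 225.00559113754767 -0.7569334254512933
t3 [650.9 -77.3  37. ] 285.0713168510986 -0.7569334254512936
t4 [658.1 -84.2  37. ] 295.1051843842489 -0.7569334254512933
ptr [651.3 -76.8  34. ] 285.0002888079795 -0.7546090118350447
kf [602.  -31.4  72. ] 217.9787140027522 -0.7577897328965673
kb [615.  -43.7  72. ] 235.94164806065396 -0.7577245396691726
```

Call:
carry_out --pt "0 0.008 0 0.044 -0.042 -0.02 0.4" --pt "0 0 0 0.044 -0.042 -0.025 0.4" --pt "0 0 0 0.044 -0.042 -0.025 0.4" --pt "0 0 0 0 0 0 0.4"

```text
time_s: 8.5
position: [633.6, -68.6, 151.0]
eef_rot: [-2.549, 1.56, 2.981]
contact_force: [-0.6, 0.2, -1.2]
grip_width: 34.4
```

```bash
python3 st.py;python3 shot.py w8; python3 crops.py w8c w8 320,210,50,7
```

```text
[633.6 -68.6 151. ] jaw 0.817 down [-0.01   0.002 -1.   ] F [-0.6  0.2 -1.2] w 34.4 8.5 [-0.11  0.56  0.28  1.3   0.    0.65]
[633.6 -68.6 151. ] jaw ang 0.817 down [-0.01   0.002 -1.   ] 8.5
```

View pics/w8c.png

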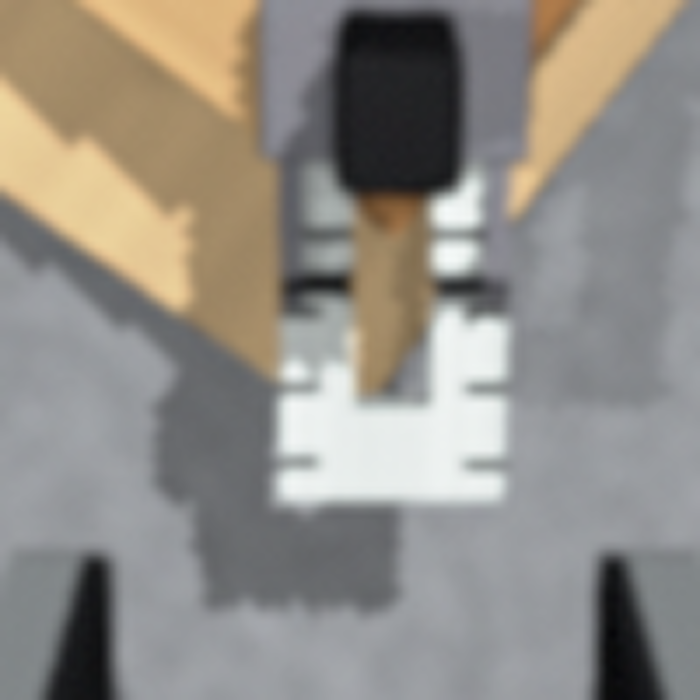

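View pics/w8.png

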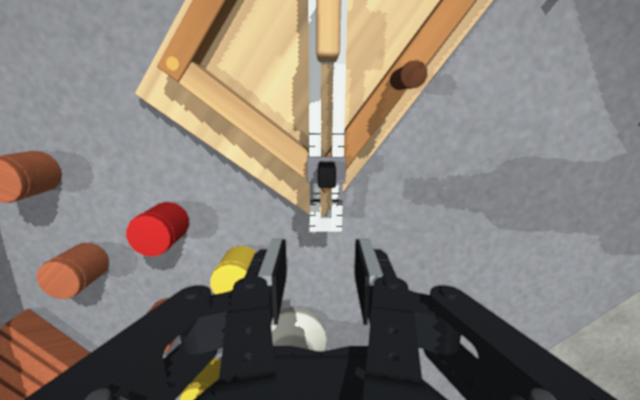

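```bash
python3 - <<'E'
from h import *
T=np.load('pics/w8T.npy')
z0=np.array([443.62,118.42]);b=np.array([np.cos(-.7565),np.sin(-.7565)])
for n,x,y,z in(('end',391,500,37),('t295',391,462,37),('t285',391,387,37),('t265',391,235,37),('ptr37',391,288,37),('ptr42',391,288,42),('ptr32',391,288,32),('knobback',398,190,72),('knobfront',398,60,72),('knobfrontbot',398,12,42)):
  p=unproj('wrist',(270+x/7-.5,160+y/7-.5),z,T)[:2];d=p-z0;print(n,p.round(1),'along',(d@b).round(2),'perp',round(-d[0]*b[1]+d[1]*b[0],2))
E
```

```text
end [661.9 -88. ] along 300.48 perp -0.29
t295 [658.2 -84.5] along 295.31 perp -0.33
t285 [650.8 -77.7] along 285.28 perp -0.39
t265 [636.4 -64.2] along 265.55 perp -0.51
ptr37 [641.4 -68.9] along 272.34 perp -0.47
ptr42 [640.2 -67.9] along 270.82 perp -0.53
ptr32 [642.5 -69.8] along 273.86 perp -0.41
knobback [625.9 -54. ] along 250.92 perp -0.22
knobfront [615.8 -44.5] along 237.05 perp -0.32
knobfrontbot [616.1 -44.3] along 237.16 perp 0.07
```

Call:
carry_out --pt "-0.002 -0.01 -0.002 -0.014 0.0186 -0.04 0.4" --pt "0 0 0 0 0 -0.025 0.4" --pt "0 0 0 0 0 0 0.4"

```text
time_s: 8.93
position: [616.5, -46.5, 86.7]
eef_rot: [1.767, 1.569, 1.014]
contact_force: [0.1, 0.0, 0.5]
grip_width: 33.9
```

```bash
python3 st.py;python3 shot.py w9; python3 crops.py w9c w9 320,250,60,6
```

```text
[616.5 -46.5  86.7] jaw 0.8175 down [ 0.001  0.001 -1.   ] F [0.1 0.  0.5] w 33.9 8.925 [-0.08  0.56  0.11  1.11  0.    0.68]
[616.5 -46.5  86.7] jaw ang 0.8175 down [ 0.001  0.001 -1.   ] 8.925
```

View pics/w9c.png

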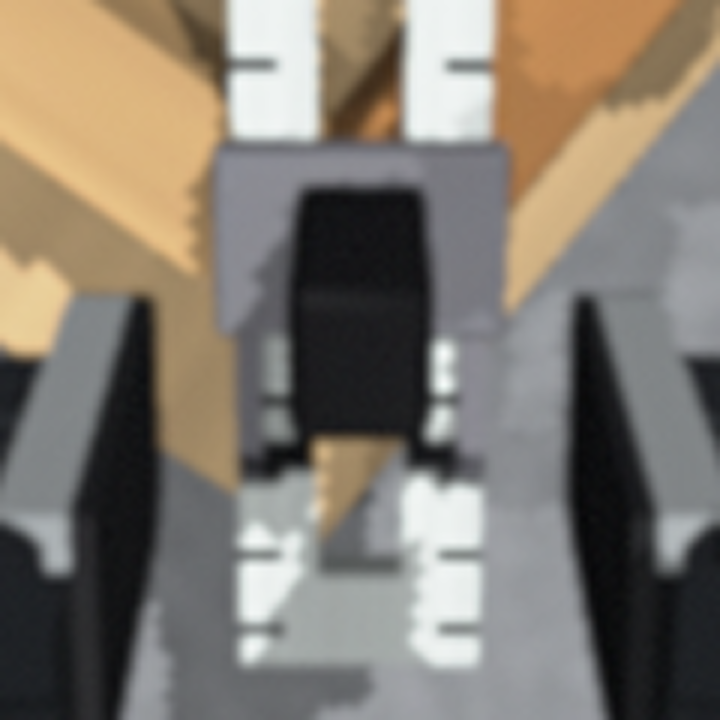

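Call:
carry_out --pt "0 0 0 0.0032 -0.0034 -0.02 0.4" --pt "0 0 0 0 0 -0.012 0.35" --pt "0 0 0 0 0 0 0.35"

```text
time_s: 9.35
position: [622.8, -49.8, 57.5]
eef_rot: [0.839, 1.562, 0.086]
contact_force: [-0.4, -0.2, -0.1]
grip_width: 29.7
```

```bash
python3 st.py
```

```text
[622.8 -49.8  57.5] jaw 0.8182 down [ 0.009  0.001 -1.   ] F [-0.4 -0.2 -0.1] w 29.7 9.35 [-0.08  0.6   0.08  1.05  0.    0.67]
```

Call:
carry_out --pt "0 0.009 -0.002 -0.003 0 -0.009 0.35" --pt "0 0 0 0 0 0 0.35"

```text
time_s: 9.6
position: [619.9, -50.0, 48.3]
eef_rot: [3.001, 1.57, 2.246]
contact_force: [-0.9, 0.5, -0.6]
grip_width: 30.0
```

```bash
python3 st.py
```

```text
[619.9 -50.   48.3] jaw 0.8157 down [-0.001  0.001 -1.   ] F [-0.9  0.5 -0.6] w 30.0 9.6 [-0.08  0.61  0.07  1.04  0.    0.67]
```

Call:
carry_out --pt "0 0 0 0 0 0 0" --pt "0 0 0 0 0 0 0" --pt "0 0 0 0 0 0 0" --squeeze 20

```text
time_s: 9.98
position: [620.3, -50.1, 48.7]
eef_rot: [1.821, 1.57, 1.066]
contact_force: [0.7, 0.0, -1.2]
grip_width: 13.2
```

```bash
python3 st.py
```

```text
[620.3 -50.1  48.7] jaw 0.8156 down [ 0.     0.001 -1.   ] F [ 0.7  0.  -1.2] w 13.2 9.975 [-0.08  0.61  0.07  1.04  0.    0.67]
```

Call:
carry_out --pt "0 0 0 -0.004 0.0038 0 0" --pt "0 0 0 -0.004 0.0038 0 0" --pt "0 0 0 -0.002 0.0018 0 0" --pt "0 0 0 0 0 0 0"

```text
time_s: 10.48
position: [609.4, -39.9, 48.7]
eef_rot: [1.823, 1.57, 1.068]
contact_force: [1.3, -0.0, -1.0]
grip_width: 13.2
```

```bash
python3 st.py
```

```text
[609.4 -39.9  48.7] jaw 0.8158 down [ 0.     0.001 -1.   ] F [ 1.3 -0.  -1. ] w 13.2 10.475 [-0.07  0.59  0.04  1.02  0.    0.69]
```

Call:
carry_out --pt "0 0 0 -0.0013 0.0013 0 0" --pt "0 0 0 0 0 0 0" --pt "0 0 0 0 0 0 0.35" --pt "0 0 0 0 0 0 0.35" --pt "0 0 0 0 0 0.045 0.4"

```text
time_s: 11.1
position: [605.0, -38.3, 90.5]
eef_rot: [-2.534, 1.562, 2.995]
contact_force: [0.2, -0.2, -0.1]
grip_width: 34.0
```

Call:
carry_out --pt "0 0 0 -0.024 0.023 0.055 0.4" --pt "0 0 0 -0.024 0.023 0.055 0.4" --pt "0 0 0 -0.024 0.023 0.055 0.4" --pt "0 0 0 0 0 0 0.4"

```text
time_s: 11.6
position: [535.2, 30.3, 260.5]
eef_rot: [1.736, 1.568, 0.98]
contact_force: [0.9, -0.5, -0.4]
grip_width: 34.1
```

```bash
python3 st.py;python3 shot.py w10; python3 crops.py w10a w10 320,130,25,14; python3 crops.py w10b w10 320,265,25,14
```

```text
[535.2  30.3 260.5] jaw 0.8143 down [ 0.002  0.002 -1.   ] F [ 0.9 -0.5 -0.4] w 34.1 11.6 [0.06 0.3  0.16 1.43 0.   0.81]
[535.2  30.3 260.5] jaw ang 0.8143 down [ 0.002  0.002 -1.   ] 11.6
```

View pics/w10.png

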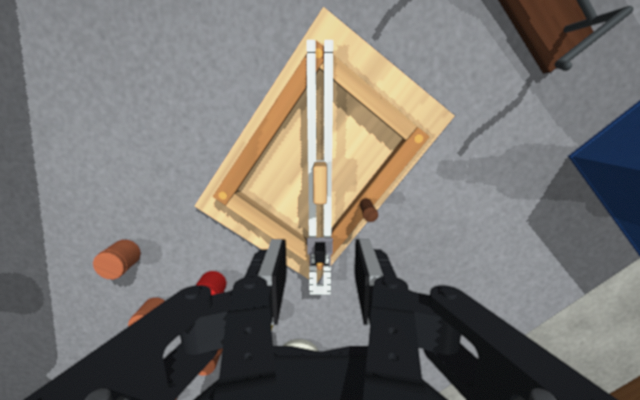

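```bash
python3 crops.py w10a w10 320,55,20,10; python3 crops.py w10b w10 320,268,30,7; cd pics;python3 -c "
import cv2,numpy as np
a=cv2.imread('w10a.png');b=cv2.resize(cv2.imread('w10b.png')[:420,:420],(400,400));print(a.shape,b.shape);cv2.imwrite('w10ab.png',np.hstack([a,b]))"
```

```text
(400, 400, 3) (400, 400, 3)
```

View pics/w10ab.png

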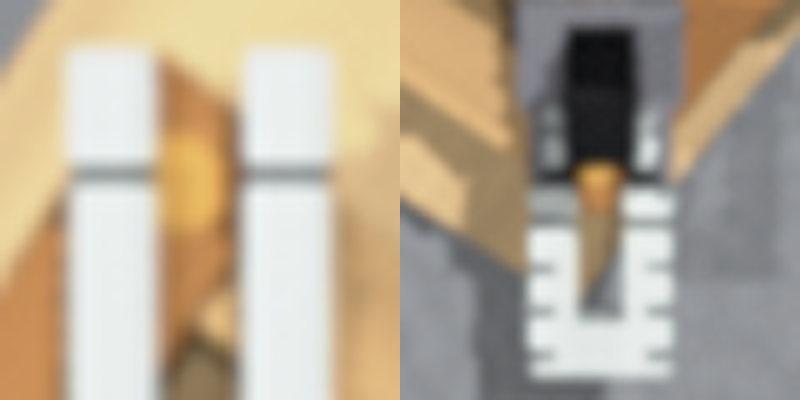

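```bash
python3 - <<'E'
from h import *
T=np.load('pics/w10T.npy')
U=lambda u,v,z:unproj('wrist',(u-.5,v-.5),z,T)[:2]
z0=U(300+20.1,35+17.2,37);e=U(290+200.5/6.667,238+378/6.667,37);b=(e-z0)/np.linalg.norm(e-z0)
print('zero',z0,'end',e,np.linalg.norm(e-z0),np.arctan2(b[1],b[0]))
for n,y,z in(('t265',222,37),('t285',312,37),('p42',178,42),('knobback',165,72),('pinfar_edge',212,32)):
  d=U(290+200.5/6.667,238+y/6.667,z)-z0;print(n,d@b)
print('pinNL',U(300+19,35+18,32))
c,s=np.cos(.18166),np.sin(.18166)
for k,x,y in(('NL',-75,100),('FR',75,-104.1),('NR',-75,-100),('FL',75,95.9)): print(k,wproj([534.34+c*x-s*y,31.56+s*x+c*y,32],T))
E
```

```text
zero [443.73961495 118.54746629] end [662.18587688 -88.34804916] 300.8729360740599 -0.7582484477670818
t265 265.2457144582507
t285 285.58589576228553
p42 252.75042589711003
knobback 233.62864957640878
pinfar_edge 265.8803382010245
pinNL [442.9687671  117.62803713]
NL [317.37137781  53.03192862]
FR [318.29498339 261.25084236]
NR [222.56633807 194.85691726]
FL [418.23828475 138.06919343]
```

Call:
carry_out --pt "0.002 0.002 0.002 0.0095 -0.0095 -0.0625 0.4" --pt "0 0 0 0 0 -0.06 0.4" --pt "0 0 0 0 0 -0.03 0.4" --pt "0 0 0 0 0 0 0.4"

```text
time_s: 12.15
position: [542.6, 18.0, 97.2]
eef_rot: [-2.747, 1.562, 2.779]
contact_force: [0.4, -0.5, 0.7]
grip_width: 34.3
```

```bash
python3 st.py
```

```text
[542.6  18.   97.2] jaw 0.8136 down [-0.008  0.003 -1.   ] F [ 0.4 -0.5  0.7] w 34.3 12.15 [ 0.03  0.42 -0.1   1.06  0.    0.79]
```

Call:
carry_out --pt "-0.003 -0.008 0.0025 0.0023 0.0028 -0.03 0.4" --pt "0 0 0 0 0 -0.015 0.4" --pt "0 0 0 0 0 0 0.4"

```text
time_s: 12.52
position: [546.7, 19.9, 52.5]
eef_rot: [0.614, 1.569, -0.142]
contact_force: [-1.5, 0.3, 0.4]
grip_width: 34.4
```

```bash
python3 st.py
```

```text
[546.7  19.9  52.5] jaw 0.8147 down [ 0.002 -0.    -1.   ] F [-1.5  0.3  0.4] w 34.4 12.525 [ 0.04  0.47 -0.15  0.94 -0.    0.79]
```

Call:
carry_out --pt "0 0.002 0.0015 -0.0018 0.0009 -0.008 0.4" --pt "0 0 0 0 0 0 0.3" --pt "0 0 0 0 0 0 0" --pt "0 0 0 0 0 0 0" --pt "0 0 0 0 0 0 0" --squeeze 45

```text
time_s: 13.15
position: [547.0, 20.7, 47.2]
eef_rot: [0.751, 1.566, -0.004]
contact_force: [0.4, -0.3, -2.6]
grip_width: 15.0
```

```bash
python3 st.py
```

```text
[547.   20.7  47.2] jaw 0.816 down [ 0.005 -0.    -1.   ] F [ 0.4 -0.3 -2.6] w 15.0 13.15 [ 0.04  0.48 -0.16  0.93 -0.    0.79]
```

Call:
carry_out --pt "0 0.005 0.003 -0.0022 -0.0024 -0.001 0" --pt "0 0 0 0 0 0 0"

```text
time_s: 13.4
position: [546.2, 19.3, 47.3]
eef_rot: [1.292, 1.567, 0.541]
contact_force: [-0.3, -0.7, 0.2]
grip_width: 15.4
```

```bash
python3 st.py
```

```text
[546.2  19.3  47.3] jaw 0.8204 down [ 0.003  0.002 -1.   ] F [-0.3 -0.7  0.2] w 15.4 13.4 [ 0.03  0.48 -0.16  0.93  0.    0.78]
```

Call:
carry_out --pt "0 0 0 0 0 0.003 0" --pt "-0.002 0.003 -0.001 -0.0014 -0.001 0 0" --pt "0 0 0 0 0 0 0"

```text
time_s: 13.78
position: [542.9, 17.4, 49.2]
eef_rot: [-1.98, 1.566, -2.732]
contact_force: [1.2, 1.1, -3.1]
grip_width: 14.9
```

```bash
python3 st.py
```

```text
[542.9  17.4  49.2] jaw 0.8185 down [-0.004 -0.002 -1.   ] F [ 1.2  1.1 -3.1] w 14.9 13.775 [ 0.03  0.47 -0.16  0.94 -0.    0.79]
```

Call:
carry_out --pt "0.002 -0.004 0 0.0017 0.0009 0 0"

```text
time_s: 13.9
position: [544.4, 18.1, 48.9]
eef_rot: [-2.83, 1.57, 2.701]
contact_force: [0.9, -0.1, -3.1]
grip_width: 15.0
```

```bash
python3 st.py
```

```text
[544.4  18.1  48.9] jaw 0.8182 down [-0.001  0.    -1.   ] F [ 0.9 -0.1 -3.1] w 15.0 13.9 [ 0.03  0.47 -0.16  0.94  0.    0.79]
```

Lower, release, rise and look.

Call:
carry_out --pt "0 0 0 0.0003 0.0002 -0.0025 0" --pt "0 0 0 0 0 0 0.35" --pt "0 0 0 0 0 0 0.35" --pt "0 0 0 0 0 0.04 0.4" --pt "0 0 0 0 0 0.06 0.4"

```text
time_s: 14.52
position: [541.7, 18.2, 144.5]
eef_rot: [-2.354, 1.561, -3.107]
contact_force: [0.8, 0.1, 0.9]
grip_width: 34.1
```

Call:
carry_out --pt "0 0 0 -0.004 0.006 0.06 0.4" --pt "0 0 0 -0.004 0.006 0.045 0.4" --pt "0 0 0 0 0 0 0.4"

```text
time_s: 14.9
position: [536.4, 30.6, 258.6]
eef_rot: [0.866, 1.568, 0.113]
contact_force: [0.7, 0.3, -0.5]
grip_width: 33.9
```

```bash
python3 st.py;python3 shot.py w11; python3 crops.py w11a w11 320,50,20,10; python3 crops.py w11b w11 320,268,30,7; cd pics;python3 -c "
import cv2,numpy as np
a=cv2.imread('w11a.png');b=cv2.resize(cv2.imread('w11b.png')[:420,:420],(400,400));cv2.imwrite('w11ab.png',np.hstack([a,b]))"
```

```text
[536.4  30.6 258.6] jaw 0.8179 down [ 0.003  0.    -1.   ] F [ 0.7  0.3 -0.5] w 33.9 14.9 [0.06 0.3  0.16 1.42 0.   0.81]
[536.4  30.6 258.6] jaw ang 0.8179 down [ 0.003  0.    -1.   ] 14.9
```

View pics/w11ab.png

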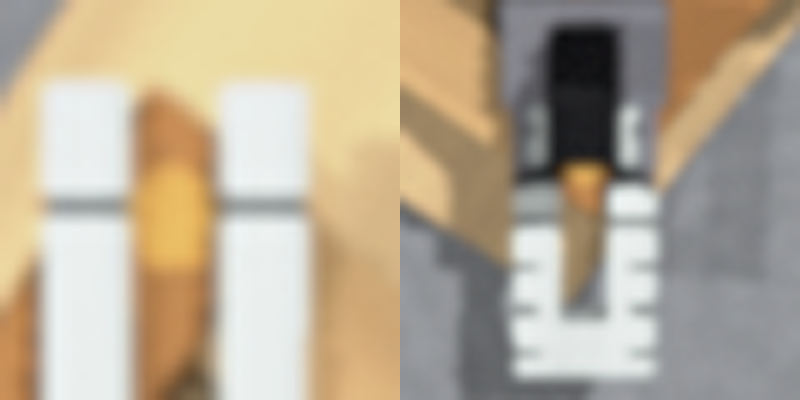

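```bash
cat > meas.py <<'E'
import sys
from h import *
# meas.py name zx zy (full px of zero line), ex ey (bar end), ppx ppy pin near, knobback v, ptr v
n=sys.argv[1];a=list(map(float,sys.argv[2:]))
T=np.load(f'pics/{n}T.npy');U=lambda u,v,z:unproj('wrist',(u-.5,v-.5),z,T)[:2]
z0=U(a[0],a[1],37);e=U(a[2],a[3],37);L=np.linalg.norm(e-z0);b=(e-z0)/L;k=300/L;p=np.array([-b[1],b[0]])
print('zero',z0.round(2),'end',e.round(2),'L',L.round(2),'ang',np.arctan2(b[1],b[0]).round(4))
d=U(a[4],a[5],32)-z0;print('pin near rel zero along,perp',(d@b).round(2),(d@p).round(2))
print('pointer from knob',k*((U(a[2],a[6],72)-z0)@b)+19,'from line z42',k*((U(a[2],a[7],42)-z0)@b), 'z40',k*((U(a[2],a[7],40)-z0)@b))
E
python3 meas.py w11 317.6 50.5 317.8 294.7 317.4 51.5 262 265
python3 - <<'E'
from h import *
T=np.load('pics/w11T.npy')
c,s=np.cos(.18166),np.sin(.18166)
for k,x,y in(('NL',-75,100),('FR',75,-104.1),('NR',-75,-100),('FL',75,95.9)): print(k,wproj([534.34+c*x-s*y,31.56+s*x+c*y,32],T))
E
```

```text
zero [442.1  117.06] end [661.29 -89.56] L 301.22 ang -0.7559
pin near rel zero along,perp 0.25 -0.25
pointer from knob 251.0740359749055 from line z42 252.61161544420676 z40 253.71836861341137
NL [316.92405546  51.52283768]
FR [317.23388618 261.02188356]
NR [221.17055239 193.98910447]
FL [418.13226358 137.59504913]
```

Call:
carry_out --pt "0 0.003 0 0.044 -0.042 -0.035 0.4" --pt "0 0 0 0.044 -0.042 -0.035 0.4" --pt "0 0 0 0.02 -0.02 -0.035 0.4" --pt "0 0 0 0 0 0 0.4"

```text
time_s: 15.45
position: [634.5, -67.9, 148.7]
eef_rot: [-2.543, 1.56, 2.989]
contact_force: [-0.3, 0.4, 0.0]
grip_width: 34.1
```

```bash
python3 st.py;python3 shot.py w12; python3 crops.py w12c w12 320,180,50,7
```

```text
[634.5 -67.9 148.7] jaw 0.8198 down [-0.011  0.002 -1.   ] F [-0.3  0.4  0. ] w 34.1 15.45 [-0.11  0.57  0.28  1.29  0.    0.64]
[634.5 -67.9 148.7] jaw ang 0.8198 down [-0.011  0.002 -1.   ] 15.45
```

View pics/w12c.png

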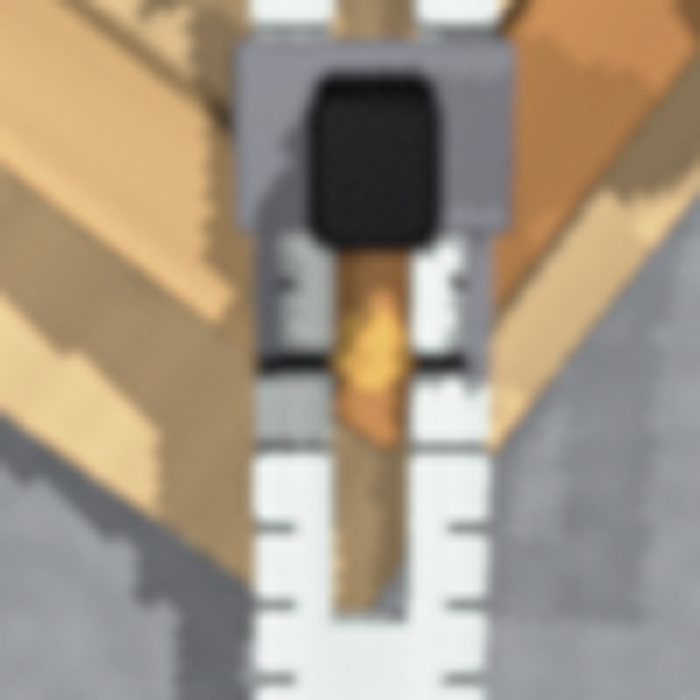

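Call:
carry_out --pt "-0.002 -0.011 -0.003 -0.0255 0.0255 -0.04 0.4" --pt "0 0 0 0 0 -0.025 0.4" --pt "0 0 0 0 0 -0.01 0.35" --pt "0 0 0 0 0 0 0.35"

```text
time_s: 16.0
position: [607.1, -38.2, 77.4]
eef_rot: [0.858, 1.565, 0.108]
contact_force: [0.0, -0.8, -0.9]
grip_width: 29.9
```

```bash
python3 st.py
```

```text
[607.1 -38.2  77.4] jaw 0.8204 down [ 0.006  0.001 -1.   ] F [ 0.  -0.8 -0.9] w 29.9 16.0 [-0.06  0.55  0.05  1.07  0.    0.69]
```

Call:
carry_out --pt "-0.001 0.006 -0.004 0.0004 -0.0025 -0.015 0.35" --pt "0 0 0 0 0 -0.009 0.35" --pt "0 0 0 0 0 0 0.35"

```text
time_s: 16.38
position: [610.4, -41.0, 55.2]
eef_rot: [0.6, 1.565, -0.155]
contact_force: [-0.3, 0.1, 0.1]
grip_width: 29.9
```

```bash
python3 st.py
```

```text
[610.4 -41.   55.2] jaw 0.816 down [ 0.006 -0.001 -1.   ] F [-0.3  0.1  0.1] w 29.9 16.375 [-0.07  0.58  0.04  1.03 -0.    0.69]
```

Call:
carry_out --pt "0 0.006 0 -0.0028 0 -0.0065 0.35" --pt "0 0 0 0 0 0 0.1" --pt "0 0 0 0 0 0 0" --pt "0 0 0 0 0 0 0" --squeeze 20

```text
time_s: 16.88
position: [607.9, -41.3, 48.5]
eef_rot: [-1.093, 1.57, -1.849]
contact_force: [-0.3, 0.8, -0.2]
grip_width: 13.4
```

```bash
python3 st.py
```

```text
[607.9 -41.3  48.5] jaw 0.8156 down [-0.    -0.001 -1.   ] F [-0.3  0.8 -0.2] w 13.4 16.875 [-0.07  0.58  0.03  1.02 -0.    0.69]
```

Call:
carry_out --pt "0 0 0 -0.0025 0.0024 0 0" --pt "0 0 0 -0.0017 0.0017 0 0" --pt "0 0 0 0 0 0 0"

```text
time_s: 17.25
position: [603.3, -37.0, 48.5]
eef_rot: [-1.145, 1.57, -1.9]
contact_force: [-0.1, 0.4, -0.7]
grip_width: 13.4
```

```bash
python3 st.py
```

```text
[603.3 -37.   48.5] jaw 0.8156 down [-0.    -0.001 -1.   ] F [-0.1  0.4 -0.7] w 13.4 17.25 [-0.06  0.58  0.02  1.01 -0.    0.69]
```

Call:
carry_out --pt "0 0 0 -0.0001 0.0001 0 0.35" --pt "0 0 0 0 0 0 0.35" --pt "0 0 0 0 0 0.045 0.4" --pt "0 0 0 -0.02 0.018 0.01 0.4" --pt "0 0 0 -0.035 0.034 0 0.4"

```text
time_s: 17.88
position: [550.1, 14.4, 105.4]
eef_rot: [0.564, 1.567, -0.196]
contact_force: [0.2, 1.3, 0.6]
grip_width: 34.2
```

Call:
carry_out --pt "0 0 0 0 0 0 0.4" --pt "0 0 0 0 0 0 0.4"

```text
time_s: 18.12
position: [548.5, 16.0, 106.3]
eef_rot: [0.605, 1.567, -0.152]
contact_force: [0.5, -0.2, 0.3]
grip_width: 33.9
```

```bash
python3 st.py
```

```text
[548.5  16.  106.3] jaw 0.8146 down [ 0.004 -0.001 -1.   ] F [ 0.5 -0.2  0.3] w 33.9 18.125 [ 0.03  0.42 -0.08  1.07 -0.    0.79]
```

Call:
carry_out --pt "0 0.004 0.002 -0.0038 0.0023 -0.03 0.4" --pt "0 0 0 -0.001 0 -0.018 0.4" --pt "0 0 0 0 0 0 0.4"

```text
time_s: 18.5
position: [547.1, 16.7, 57.9]
eef_rot: [0.548, 1.567, -0.208]
contact_force: [-0.2, -0.8, -0.6]
grip_width: 34.1
```

```bash
python3 st.py
```

```text
[547.1  16.7  57.9] jaw 0.8142 down [ 0.004 -0.001 -1.   ] F [-0.2 -0.8 -0.6] w 34.1 18.5 [ 0.03  0.46 -0.15  0.95 -0.    0.79]
```

Call:
carry_out --pt "0 0.004 0.002 -0.0024 0.0016 -0.0125 0.4" --pt "0 0 0 0 0 0 0.1" --pt "0 0 0 0 0 0 0" --pt "0 0 0 0 0 0 0" --squeeze 45

```text
time_s: 19.0
position: [546.4, 17.6, 45.8]
eef_rot: [0.35, 1.569, -0.406]
contact_force: [-0.6, 0.5, -1.6]
grip_width: 15.1
```

```bash
python3 st.py
```

```text
[546.4  17.6  45.8] jaw 0.815 down [ 0.002 -0.001 -1.   ] F [-0.6  0.5 -1.6] w 15.1 19.0 [ 0.03  0.48 -0.16  0.93 -0.    0.79]
```

Call:
carry_out --pt "0 0 0 0 0 0.03 0" --pt "0 0 0 0 0 0.04 0" --pt "0 0 0.1 0 0.002 0 0" --pt "0 0 0.18 0 0.003 0 0" --pt "0 0 0.18 0 0.003 0 0"

```text
time_s: 19.62
position: [545.1, 25.8, 117.8]
eef_rot: [-0.894, 1.569, -1.176]
contact_force: [0.3, -0.8, -2.3]
grip_width: 14.8
```

Call:
carry_out --pt "0 0 0.18 0 0.003 0 0" --pt "0 0 0.18 0 0.003 0 0" --pt "0 0 0.18 0 0.003 0 0" --pt "0 0 0.18 0 0.003 0 0" --pt "0 0 0.18 0 0.003 0 0"

```text
time_s: 20.25
position: [543.7, 41.3, 117.7]
eef_rot: [-2.152, 1.569, -1.502]
contact_force: [0.5, -0.2, -2.5]
grip_width: 15.3
```

```bash
python3 st.py
```

```text
[543.7  41.3 117.7] jaw 2.2204 down [ 0.    -0.001 -1.   ] F [ 0.5 -0.2 -2.5] w 15.3 20.25 [ 0.08  0.4  -0.07  1.1  -0.   -0.57]
```

Call:
carry_out --pt "0 0 0.18 0 0.002 0 0" --pt "0 0 0.17 0 0.002 -0.02 0" --pt "0 0 0.01 0 0 -0.02 0" --pt "0 0 0 0 0 0 0" --pt "0 0 0 0 0 0 0"

```text
time_s: 20.88
position: [543.5, 45.8, 77.9]
eef_rot: [-1.846, 1.569, -0.822]
contact_force: [0.4, -0.2, -2.4]
grip_width: 15.0
```

```bash
python3 st.py
```

```text
[543.5  45.8  77.9] jaw 2.5943 down [ 0.001 -0.001 -1.   ] F [ 0.4 -0.2 -2.4] w 15.0 20.875 [ 0.08  0.44 -0.13  1.   -0.   -0.94]
```

Call:
carry_out --pt "0 0 0.0755 0.0019 0.0015 -0.016 0" --pt "0 0 0 0 0 0 0"

```text
time_s: 21.12
position: [546.6, 47.4, 63.6]
eef_rot: [-1.346, 1.566, -0.246]
contact_force: [-0.1, 0.4, -2.3]
grip_width: 15.3
```

```bash
python3 st.py
```

```text
[546.6  47.4  63.6] jaw 2.6706 down [ 0.004 -0.001 -1.   ] F [-0.1  0.4 -2.3] w 15.3 21.125 [ 0.09  0.46 -0.14  0.97 -0.   -1.01]
```

Call:
carry_out --pt "0 0.004 -0.001 -0.0014 0 -0.013 0" --pt "0 0 0 0 0 0 0"

```text
time_s: 21.38
position: [546.1, 47.4, 51.5]
eef_rot: [-1.466, 1.568, -0.369]
contact_force: [-0.6, 0.5, -2.3]
grip_width: 14.8
```

```bash
python3 st.py
```

```text
[546.1  47.4  51.5] jaw 2.6677 down [ 0.002 -0.001 -1.   ] F [-0.6  0.5 -2.3] w 14.8 21.375 [ 0.09  0.47 -0.15  0.94 -0.   -1.01]
```

Lower, release, rise and back off for viewing.

Call:
carry_out --pt "0 0.002 0.002 -0.0008 0 -0.005 0" --pt "0 0 0 0 0 -0.0005 0" --pt "0 0 0 0 0 0 0.35" --pt "0 0 0 0 0 0 0.35"

```text
time_s: 21.88
position: [546.8, 47.4, 47.3]
eef_rot: [-1.258, 1.567, -0.159]
contact_force: [-0.5, 0.7, -0.9]
grip_width: 30.2
```

```bash
python3 st.py
```

```text
[546.8  47.4  47.3] jaw 2.669 down [ 0.004 -0.001 -1.   ] F [-0.5  0.7 -0.9] w 30.2 21.875 [ 0.09  0.48 -0.16  0.93 -0.   -1.01]
```

Call:
carry_out --pt "0 0 0 0 0 0.04 0.4" --pt "0 0 0 0 0 0.06 0.4" --pt "0 0 0 -0.002 -0.004 0.06 0.4" --pt "0 0 0 -0.002 -0.004 0.05 0.4" --pt "0 0 0 0 0 0 0.4"

```text
time_s: 22.5
position: [541.8, 39.2, 265.7]
eef_rot: [-1.143, 1.563, -0.045]
contact_force: [0.3, 0.2, -0.9]
grip_width: 34.3
```

```bash
python3 st.py;python3 shot.py w13
```

```text
[541.8  39.2 265.7] jaw 2.669 down [ 0.008 -0.    -1.   ] F [ 0.3  0.2 -0.9] w 34.3 22.5 [ 0.07  0.31  0.19  1.44 -0.   -1.03]
[541.8  39.2 265.7] jaw ang 2.669 down [ 0.008 -0.    -1.   ] 22.5
```

View pics/w13.png

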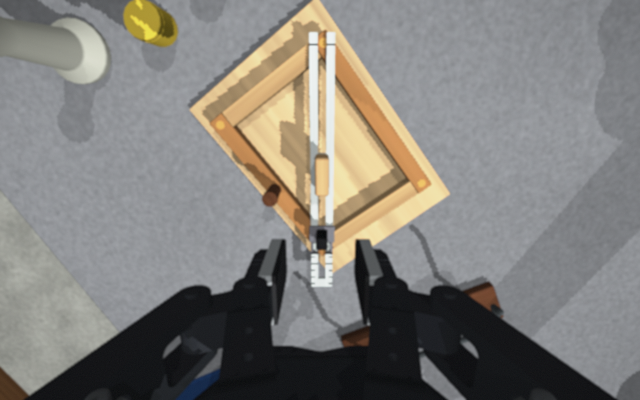

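```bash
cat > two.sh <<'E'
# two.sh name v1 v2
python3 crops.py ${1}a $1 320,$2,20,10; python3 crops.py ${1}b $1 320,$3,20,10; python3 -c "
import cv2,numpy as np
cv2.imwrite('pics/${1}ab.png',np.hstack([cv2.imread('pics/${1}a.png'),cv2.imread('pics/${1}b.png')]))"
E
bash two.sh w13 45 268
```

```text
(no output)
```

View pics/w13ab.png

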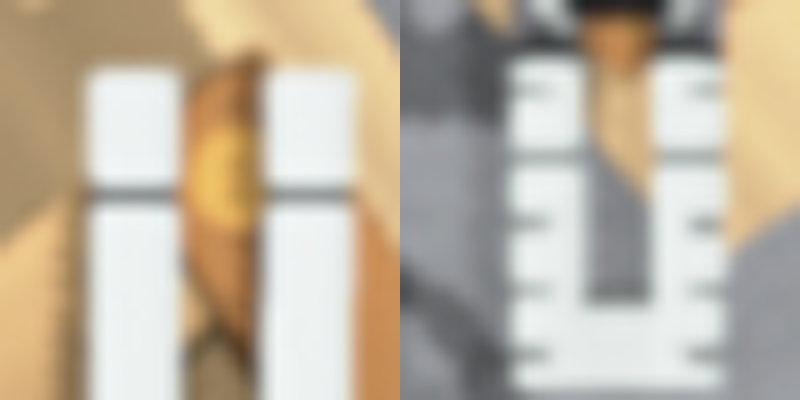

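```bash
python3 meas.py w13 322.05 44.4 321.55 286.8 323.8 43.4 249 252.7
cat > pins.py <<'E'
import sys
from h import *
T=np.load(f'pics/{sys.argv[1]}T.npy');S=float(sys.argv[2]) if len(sys.argv)>2 else -4.1
c,s=np.cos(.18166),np.sin(.18166)
for k,x,y in(('NL',-75,100),('FR',75,-100+S),('NR',-75,-100),('FL',75,100+S)):
  P=[534.34+c*x-s*y,31.56+s*x+c*y,32];print(k,np.round(P,1),wproj(P,T).round(1)+.5)
E
python3 pins.py w13
```

```text
zero [481.29 -79.04] end [618.75 188.5 ] L 300.78 ang 1.0962
pin near rel zero along,perp -1.81 1.9
pointer from knob 245.12045465832355 from line z42 246.18703951262324 z40 247.20191771044304
NL [442.5 116.4  32. ] [421.4 183.3]
FR [626.9 -57.3  32. ] [220.7 125.1]
NR [478.6 -80.3  32. ] [323.7  42.8]
FL [590.8 139.4  32. ] [323.5 247.6]
```

Call:
carry_out --pt "0 0.008 0 0.0025 0.0075 -0.0625 0.4" --pt "0 0 0 0 0 -0.06 0.4" --pt "0 0 0 0 0 -0.06 0.4" --pt "0 0 0 0 0 0 0.4" --pt "0 0 0 0 0 0 0.4"

```text
time_s: 23.18
position: [540.8, 47.1, 74.8]
eef_rot: [2.133, 1.565, -3.052]
contact_force: [-0.2, -0.5, 1.3]
grip_width: 34.0
```

```bash
python3 st.py
```

```text
[540.8  47.1  74.8] jaw 2.6693 down [-0.005 -0.    -1.   ] F [-0.2 -0.5  1.3] w 34.0 23.175 [ 0.09  0.44 -0.13  1.   -0.   -1.01]
```

Call:
carry_out --pt "0 -0.005 0 0.004 0.0002 -0.02 0.4" --pt "0 0 0 0 0 0 0.4"

```text
time_s: 23.42
position: [548.6, 47.6, 59.6]
eef_rot: [-1.07, 1.563, 0.029]
contact_force: [-0.3, -0.6, 0.2]
grip_width: 34.2
```

```bash
python3 st.py
```

```text
[548.6  47.6  59.6] jaw 2.6693 down [ 0.008  0.    -1.   ] F [-0.3 -0.6  0.2] w 34.2 23.425 [ 0.09  0.47 -0.14  0.96 -0.   -1.01]
```

Call:
carry_out --pt "0 0.008 0 -0.0025 -0.0002 -0.0135 0.4" --pt "0 0 0 0 0 0 0.1" --pt "0 0 0 0 0 0 0" --pt "0 0 0 0 0 0 0" --squeeze 45

```text
time_s: 23.92
position: [548.3, 47.6, 49.5]
eef_rot: [-0.943, 1.566, 0.155]
contact_force: [0.1, 0.7, -4.1]
grip_width: 15.6
```

```bash
python3 st.py
```

```text
[548.3  47.6  49.5] jaw 2.6692 down [ 0.005  0.001 -1.   ] F [ 0.1  0.7 -4.1] w 15.6 23.925 [ 0.09  0.48 -0.15  0.94  0.   -1.01]
```

Call:
carry_out --pt "-0.001 0.005 0.002 -0.0045 -0.0008 0.002 0" --pt "0 0 0 0 0 0 0"

```text
time_s: 24.18
position: [543.1, 46.7, 51.3]
eef_rot: [2.343, 1.57, -2.84]
contact_force: [-0.3, 0.7, -2.4]
grip_width: 15.3
```

```bash
python3 st.py
```

```text
[543.1  46.7  51.3] jaw 2.6714 down [-0.001 -0.    -1.   ] F [-0.3  0.7 -2.4] w 15.3 24.175 [ 0.09  0.47 -0.16  0.94 -0.   -1.01]
```

Call:
carry_out --pt "0 0 0 0.0004 0 -0.003 0"

```text
time_s: 24.3
position: [543.8, 46.7, 49.1]
eef_rot: [2.902, 1.57, -2.281]
contact_force: [-6.5, -1.5, 21.0]
grip_width: 15.3
```

```bash
python3 st.py
```

```text
[543.8  46.7  49.1] jaw 2.6713 down [-0. -0. -1.] F [-6.5 -1.5 21. ] w 15.3 24.3 [ 0.09  0.48 -0.16  0.94 -0.   -1.01]
```

Call:
carry_out --pt "0 0 0 0 0 0 0.35" --pt "0 0 0 0 0 0.001 0.35" --pt "0 0 0 0 0 0.05 0.4" --pt "0 0 0 0 0 0.06 0.4" --pt "0 0 0 -0.002 -0.004 0.06 0.4"

```text
time_s: 24.92
position: [538.3, 42.6, 219.4]
eef_rot: [2.133, 1.56, -3.05]
contact_force: [2.0, 0.2, 0.3]
grip_width: 34.1
```

Call:
carry_out --pt "0 0 0 -0.002 -0.004 0.045 0.4" --pt "0 0 0 0 0 0 0.4"

```text
time_s: 25.18
position: [539.2, 38.6, 272.4]
eef_rot: [-1.111, 1.568, -0.01]
contact_force: [0.9, -0.4, 0.1]
grip_width: 34.2
```

```bash
python3 st.py;python3 shot.py w14;bash two.sh w14 45 268; python3 pins.py w14
```

```text
[539.2  38.6 272.4] jaw 2.6716 down [ 0.003 -0.    -1.   ] F [ 0.9 -0.4  0.1] w 34.2 25.175 [ 0.07  0.31  0.2   1.46 -0.   -1.03]
[539.2  38.6 272.4] jaw ang 2.6716 down [ 0.003 -0.    -1.   ] 25.175
NL [442.5 116.4  32. ] [417.  183.8]
FR [626.9 -57.3  32. ] [220.  126.4]
NR [478.6 -80.3  32. ] [321.2  46.2]
FL [590.8 139.4  32. ] [321.  246.9]
```

View pics/w14ab.png

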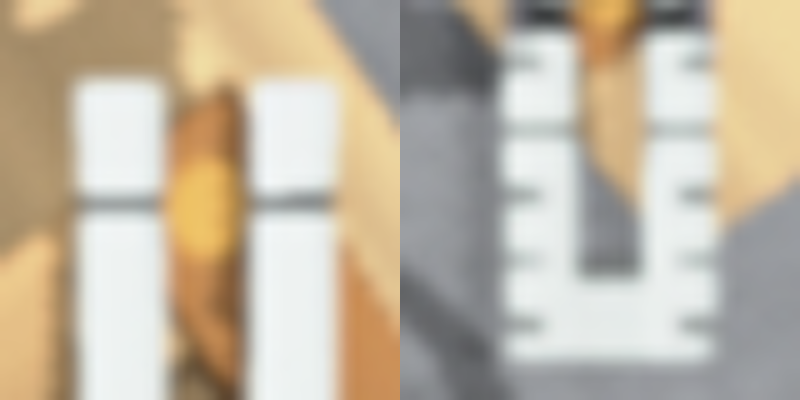

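```bash
python3 meas.py w14 320.5 45.2 320.9 284.0 320.6 46.0 246 249.5
```

```text
zero [479.23 -80.88] end [615.3  187.39] L 300.8 ang 1.1014
pin near rel zero along,perp 0.0 0.1
pointer from knob 244.74763866635146 from line z42 245.15675023744694 z40 246.14163578805852
```

Call:
carry_out --pt "0 0.003 0 0.025 0.045 -0.035 0.4" --pt "0 0 0 0.025 0.045 -0.035 0.4" --pt "0 0 0 0.01 0.02 -0.045 0.4" --pt "0 0 0 0 0 0 0.4"

```text
time_s: 25.72
position: [596.9, 150.3, 146.3]
eef_rot: [2.314, 1.56, -2.87]
contact_force: [0.1, -0.1, 0.4]
grip_width: 34.4
```

```bash
python3 st.py;python3 shot.py w15; python3 crops.py w15c w15 320,170,50,7
```

```text
[596.9 150.3 146.3] jaw 2.6695 down [-0.01  -0.003 -1.   ] F [ 0.1 -0.1  0.4] w 34.4 25.725 [ 0.25  0.52  0.2   1.26 -0.   -0.85]
[596.9 150.3 146.3] jaw ang 2.6695 down [-0.01  -0.003 -1.   ] 25.725
```

View pics/w15c.png

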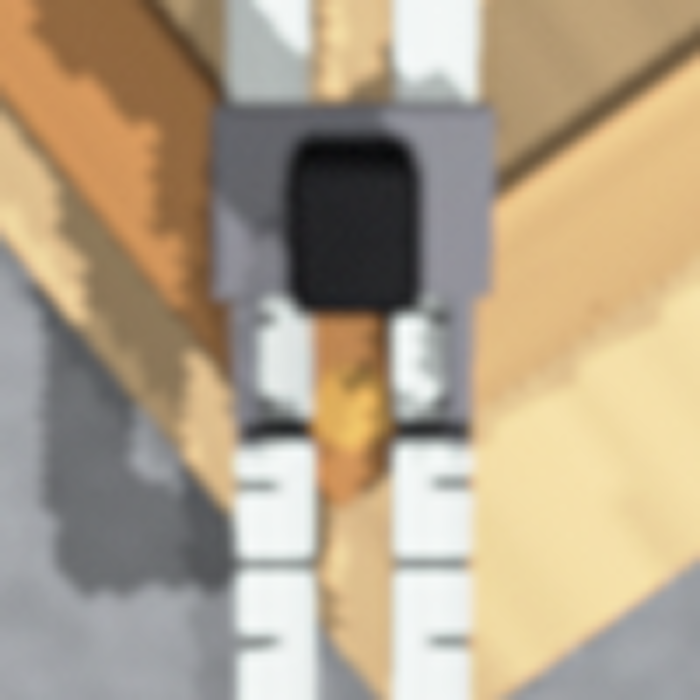

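Call:
carry_out --pt "-0.003 -0.01 0.002 -0.0265 -0.052 -0.02 0.4" --pt "0 0 0 -0.0265 -0.052 -0.025 0.4" --pt "0 0 0 0 0 0 0.4" --pt "0 0 0 0 0 0 0.4"

```text
time_s: 26.28
position: [546.5, 42.5, 109.4]
eef_rot: [-1.454, 1.556, -0.357]
contact_force: [0.2, -0.1, -0.0]
grip_width: 34.2
```

```bash
python3 st.py
```

```text
[546.5  42.5 109.4] jaw 2.668 down [ 0.014 -0.005 -1.   ] F [ 0.2 -0.1 -0. ] w 34.2 26.275 [ 0.08  0.41 -0.09  1.06 -0.01 -1.02]
```

Call:
carry_out --pt "0.005 0.012 0.003 -0.0035 0.0042 -0.03 0.4" --pt "0 0 0 0 0 -0.018 0.4" --pt "0 0 0 0 0 0 0.4"

```text
time_s: 26.65
position: [549.5, 48.3, 66.7]
eef_rot: [-1.005, 1.556, 0.097]
contact_force: [-0.1, 0.1, -0.0]
grip_width: 34.3
```

```bash
python3 st.py
```

```text
[549.5  48.3  66.7] jaw 2.6721 down [ 0.015  0.001 -1.   ] F [-0.1  0.1 -0. ] w 34.3 26.65 [ 0.09  0.45 -0.14  0.96  0.   -1.01]
```

Call:
carry_out --pt "0 0.014 0 -0.0057 -0.0016 -0.012 0.4" --pt "0 0 0 0 0 0 0.4"

```text
time_s: 26.9
position: [545.8, 47.5, 56.4]
eef_rot: [-0.708, 1.566, 0.394]
contact_force: [0.2, -0.2, 0.6]
grip_width: 34.4
```

```bash
python3 st.py
```

```text
[545.8  47.5  56.4] jaw 2.6732 down [ 0.004  0.002 -1.   ] F [ 0.2 -0.2  0.6] w 34.4 26.9 [ 0.09  0.47 -0.15  0.95  0.   -1.02]
```

Call:
carry_out --pt "-0.002 0.004 -0.002 -0.002 -0.0008 -0.0115 0.4" --pt "0 0 0 0 0 0 0.1" --pt "0 0 0 0 0 0 0" --pt "0 0 0 0 0 0 0"

```text
time_s: 27.4
position: [544.6, 46.8, 45.2]
eef_rot: [-1.136, 1.569, -0.036]
contact_force: [-0.1, 0.3, -1.4]
grip_width: 15.0
```

```bash
python3 st.py
```

```text
[544.6  46.8  45.2] jaw 2.6712 down [ 0.002 -0.    -1.   ] F [-0.1  0.3 -1.4] w 15.0 27.4 [ 0.09  0.48 -0.16  0.93 -0.   -1.01]
```

Call:
carry_out --pt "0 0 0 0 0 0.05 0" --pt "0 0 0 0 0 0.05 0" --pt "0 0 -0.16 -0.002 0.03 0 0" --pt "0 0 -0.16 -0.002 0.035 0 0" --pt "0 0 -0.16 -0.002 0.035 0 0"

```text
time_s: 28.02
position: [536.3, 146.0, 146.3]
eef_rot: [1.899, 1.568, 2.498]
contact_force: [0.4, -0.0, -3.1]
grip_width: 15.2
```

Call:
carry_out --pt "0 0 -0.16 -0.002 0.035 0 0" --pt "0 0 -0.16 -0.002 0.035 0 0" --pt "0 0 -0.16 -0.002 0.035 0 0" --pt "0 0 -0.1 -0.002 0.03 0 0" --pt "0 0 0 0 0 0 0"

```text
time_s: 28.65
position: [525.2, 286.6, 143.5]
eef_rot: [2.936, 1.564, 2.937]
contact_force: [0.4, -0.6, -3.2]
grip_width: 15.3
```

```bash
python3 st.py
```

```text
[525.2 286.6 143.5] jaw 1.5723 down [-0.006  0.001 -1.   ] F [ 0.4 -0.6 -3.2] w 15.3 28.65 [0.5  0.49 0.13 1.22 0.   0.5 ]
```

Call:
carry_out --pt "0 -0.006 -0.034 0.008 0.012 0 0" --pt "0 0 0 0 0 0 0"

```text
time_s: 28.9
position: [532.4, 297.2, 142.2]
eef_rot: [-2.646, 1.568, -2.678]
contact_force: [1.2, -0.4, -2.8]
grip_width: 15.0
```

```bash
python3 st.py; python3 shot.py w16; python3 shot.py s16 side; python3 crops.py s16c s16 260,130,55,7
```

```text
[532.4 297.2 142.2] jaw 1.5389 down [-0.003 -0.001 -1.   ] F [ 1.2 -0.4 -2.8] w 15.0 28.9 [0.51 0.51 0.16 1.23 0.   0.54]
[532.4 297.2 142.2] jaw ang 1.5389 down [-0.003 -0.001 -1.   ] 28.9
[532.  296.4 142.1] jaw ang 1.5383 down [-0.004 -0.002 -1.   ] 28.95
```

View pics/w16.png

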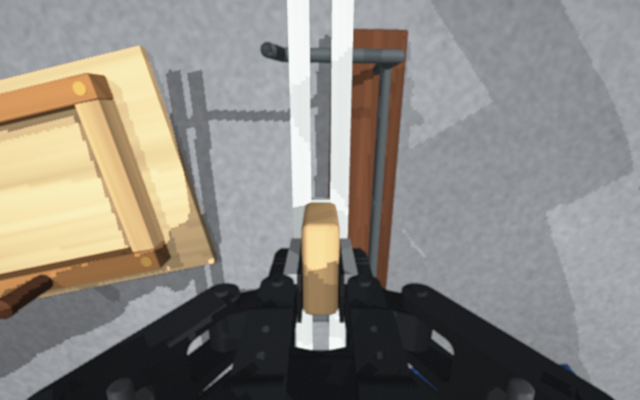

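View pics/s16c.png

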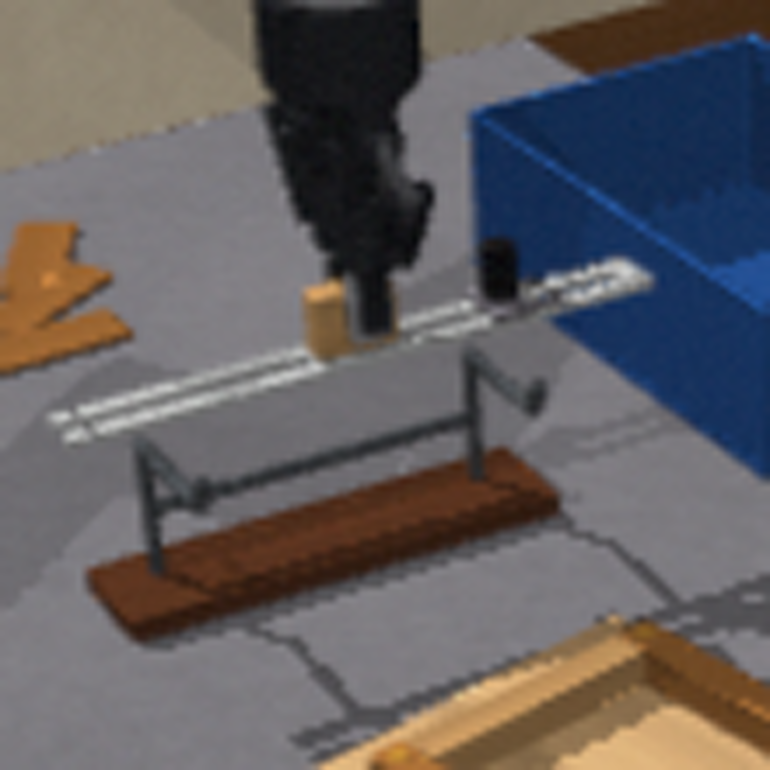

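Call:
carry_out --pt "0.002 -0.004 0 0.001 0.003 -0.012 0" --pt "0 0 0 0 0 -0.012 0" --pt "0 0 0 0 0 0 0"

```text
time_s: 29.38
position: [532.3, 297.0, 115.8]
eef_rot: [-2.331, 1.569, -2.366]
contact_force: [0.4, 0.2, -2.5]
grip_width: 15.4
```

```bash
python3 st.py
```

```text
[532.3 297.  115.8] jaw 1.5365 down [-0.001 -0.001 -1.   ] F [ 0.4  0.2 -2.5] w 15.4 29.375 [ 0.51  0.53  0.12  1.17 -0.    0.54]
```

Call:
carry_out --pt "0 0 0.001 0.0006 0.0025 -0.008 0"

```text
time_s: 29.5
position: [533.4, 299.6, 108.2]
eef_rot: [-1.727, 1.57, -1.761]
contact_force: [0.7, 0.3, -2.9]
grip_width: 15.3
```

```bash
python3 st.py
```

```text
[533.4 299.6 108.2] jaw 1.5372 down [-0.    -0.001 -1.   ] F [ 0.7  0.3 -2.9] w 15.3 29.5 [ 0.51  0.53  0.11  1.15 -0.    0.55]
```

Call:
carry_out --pt "0 0 0 -0.0003 0 -0.004 0"

```text
time_s: 29.62
position: [532.8, 299.6, 103.3]
eef_rot: [-2.252, 1.569, -2.286]
contact_force: [1.0, -0.6, -2.0]
grip_width: 15.6
```

```bash
python3 st.py
```

```text
[532.8 299.6 103.3] jaw 1.5374 down [-0.001 -0.001 -1.   ] F [ 1.  -0.6 -2. ] w 15.6 29.625 [ 0.51  0.54  0.11  1.14 -0.    0.55]
```

Call:
carry_out --pt "0 0 0 0 0 -0.0008 0" --pt "0 0 0 0 0 0 0.3" --pt "0 0 0 0 0 0 0.4" --pt "0 0 0 0 0 0.04 0.4" --pt "0 0 0 0 0 0.06 0.4"

```text
time_s: 30.25
position: [530.7, 298.6, 200.7]
eef_rot: [-2.518, 1.561, -2.551]
contact_force: [1.9, 0.8, 1.0]
grip_width: 34.3
```

```bash
python3 st.py; python3 shot.py w17; python3 shot.py s17 side; python3 crops.py s17c s17 260,130,55,7
```

```text
[530.7 298.6 200.7] jaw 1.5378 down [-0.008 -0.005 -1.   ] F [1.9 0.8 1. ] w 34.3 30.25 [ 0.51  0.48  0.27  1.37 -0.    0.55]
[530.7 298.6 200.7] jaw ang 1.5378 down [-0.008 -0.005 -1.   ] 30.25
[534.4 300.7 211.5] jaw ang 1.5378 down [ 0.006  0.003 -1.   ] 30.3
```

View pics/w17.png

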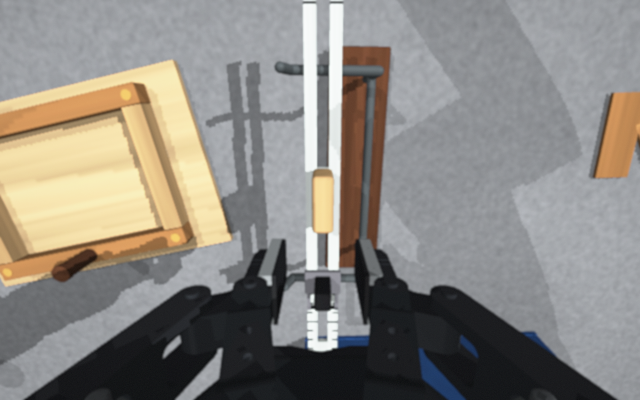

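View pics/s17c.png

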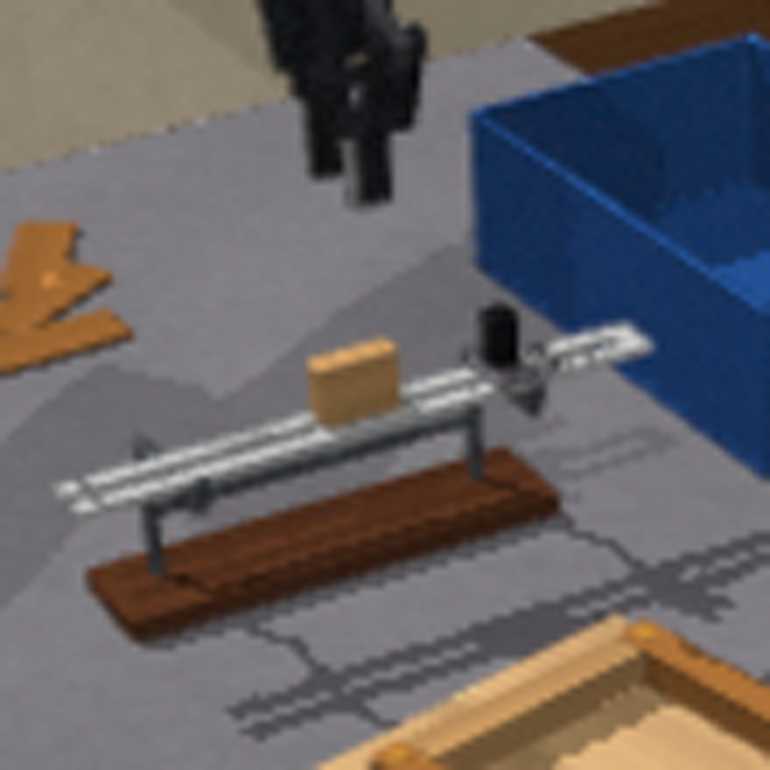

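Call:
carry_out --pt "0 0 0.043 0.015 -0.052 0 0.5" --pt "0 0 0.043 0.015 -0.052 0 0.5" --pt "0 0 0.043 0.015 -0.052 0 0.5" --pt "0 0 0.043 0.015 -0.052 -0.02 0.5" --pt "0 0 0.043 0.015 -0.045 -0.02 0.5"

```text
time_s: 30.98
position: [614.9, 46.6, 174.0]
eef_rot: [0.283, 1.546, 0.481]
contact_force: [0.1, 1.0, 0.8]
grip_width: 42.7
```

Call:
carry_out --pt "0 0 0 0 0 -0.02 0.5" --pt "0 0 0 0 0 0 0.5" --pt "0 0 0 0 0 0 0.5"

```text
time_s: 31.35
position: [615.6, 42.0, 152.5]
eef_rot: [0.266, 1.547, 0.458]
contact_force: [-0.5, 0.5, 0.2]
grip_width: 42.8
```

```bash
python3 st.py; python3 shot.py w18
```

```text
[615.6  42.  152.5] jaw 1.763 down [ 0.022  0.011 -1.   ] F [-0.5  0.5  0.2] w 42.8 31.35 [ 0.06  0.5   0.17  1.22  0.01 -0.13]
[615.6  42.  152.5] jaw ang 1.763 down [ 0.022  0.011 -1.   ] 31.35
```

View pics/w18.png

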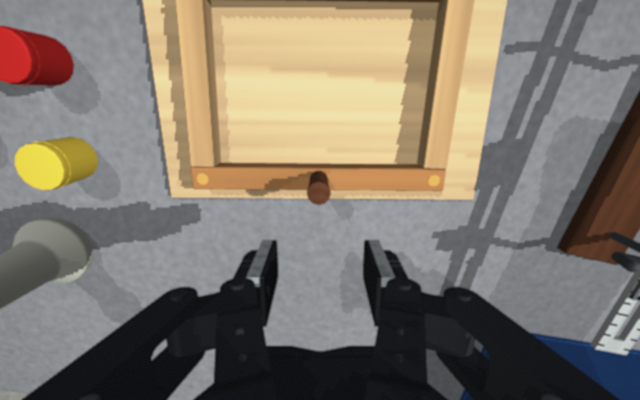

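Call:
carry_out --pt "-0.011 0.02 -0.0105 -0.007 -0.0015 -0.025 0.5" --pt "0 0 0 -0.001 0 -0.025 0.5" --pt "0 0 0 0 0 0 0.5"

```text
time_s: 31.78
position: [606.6, 42.8, 100.7]
eef_rot: [-1.017, 1.569, -0.833]
contact_force: [0.3, -0.4, 0.7]
grip_width: 42.1
```

```bash
python3 st.py; python3 shot.py w19
```

```text
[606.6  42.8 100.7] jaw 1.7551 down [ 0.001 -0.001 -1.   ] F [ 0.3 -0.4  0.7] w 42.1 31.775 [ 0.07  0.53  0.09  1.13 -0.   -0.11]
[606.6  42.8 100.7] jaw ang 1.7551 down [ 0.001 -0.001 -1.   ] 31.775
```

View pics/w19.png

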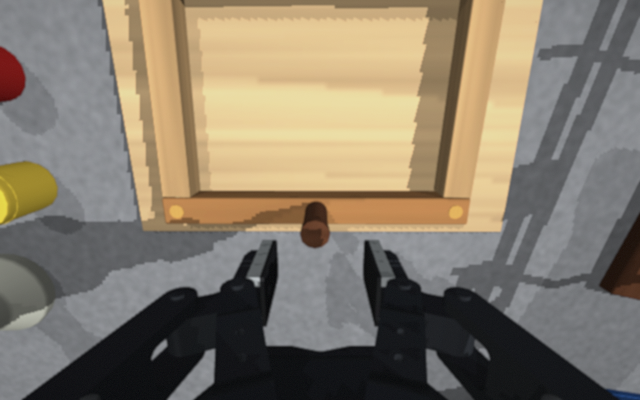

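Call:
carry_out --pt "0 0 0 0 -0.002 -0.025 0.5" --pt "0 0 0 -0.001 0 -0.02 0.5" --pt "0 0 0 0 0 0 0.5"

```text
time_s: 32.2
position: [608.6, 42.1, 58.9]
eef_rot: [-0.33, 1.562, -0.145]
contact_force: [-0.3, -0.1, 0.1]
grip_width: 42.7
```

```bash
python3 st.py; python3 -c "
from h import *
T=np.load('pics/w19T.npy');print(unproj('wrist',(315,235),76,T))"
```

```text
[608.6  42.1  58.9] jaw 1.7565 down [ 0.009 -0.001 -1.   ] F [-0.3 -0.1  0.1] w 42.7 32.2 [ 0.07  0.57  0.03  1.03 -0.   -0.12]
[608.06081157  41.05332913  76.        ]
```

Call:
carry_out --pt "0.001 0.009 -0.003 -0.001 -0.0022 -0.016 0.5" --pt "0 0 0 0 0 0 0.3" --pt "0 0 0 0 0 0 0" --pt "0 0 0 0 0 0 0" --squeeze 30

```text
time_s: 32.7
position: [610.0, 40.0, 45.2]
eef_rot: [-0.192, 1.567, -0.01]
contact_force: [-0.7, 0.5, -3.9]
grip_width: 16.4
```

```bash
python3 st.py;python3 shot.py w20
```

```text
[610.   40.   45.2] jaw 1.7534 down [ 0.004 -0.    -1.   ] F [-0.7  0.5 -3.9] w 16.4 32.7 [ 0.07  0.59  0.03  1.01 -0.   -0.12]
[610.   40.   45.2] jaw ang 1.7534 down [ 0.004 -0.    -1.   ] 32.7
```

View pics/w20.png

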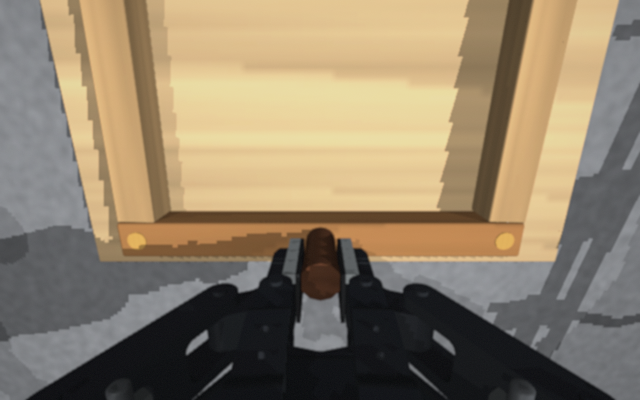

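```bash
cat > rail.py <<'E'
import sys
from h import *
n=sys.argv[1];im=np.load(f'pics/{n}.npy').astype(int);T=np.load(f'pics/{n}T.npy')
B,G,R=im[...,0],im[...,1],im[...,2]
c,s=np.cos(.18166),np.sin(.18166)
for a in sys.argv[2:]:
    u,v=map(int,a.split(','));w=im[v-11:v+12,u-11:u+12];sc=w[...,1]-w[...,0]*0.5
    m=((w[...,1]/(w[...,2]+1)>.715)&(w[...,0]/(w[...,2]+1)<.45)).astype(np.uint8)
    k,l,st,ce=cv2.connectedComponentsWithStats(m);i=1+np.argmax(st[1:,4]) if k>1 else 0
    p=ce[i]+[u-11,v-11];X=unproj('wrist',p,32,T)
    d=X[:2]-[534.34,31.56];print(a,'area',st[i,4],'px',p.round(2),'world',X[:2].round(2),'box',round(c*d[0]+s*d[1],2),round(-s*d[0]+c*d[1],2))
E
python3 rail.py w20 136,241 505,241; python3 rail.py w1 424,12 204,60 436,175 244,213;python3 rail.py w18 202,179 434,180;  python3 rail.py w19 176,212 456,212
```

```text
136,241 area 325 px [136.13 240.65] world [627.38 -57.95] box 75.34 -104.85
505,241 area 316 px [504.37 240.83] world [591.12 139.82] box 75.41 96.22
424,12 area 166 px [423.46  10.01] world [442.54 116.3 ] box -74.98 99.93
204,60 area 145 px [204.11  59.66] world [478.64 -80.9 ] box -75.1 -100.55
436,175 area 111 px [435.37 175.47] world [591.27 139.44] box 75.49 95.82
244,213 area 107 px [244.07 212.89] world [627.42 -57.83] box 75.4 -104.73
202,179 area 148 px [202.2  178.43] world [627.27 -57.7 ] box 75.27 -104.58
434,180 area 143 px [433.53 180.1 ] world [590.98 139.6 ] box 75.23 96.03
176,212 area 201 px [176.16 211.16] world [627.2  -57.75] box 75.2 -104.62
456,212 area 195 px [455.14 211.98] world [591.16 139.59] box 75.41 95.99
```

Call:
carry_out --pt "0 0 0 -0.0007 0.004 0 0" --pt "0 0 0 0 0 0 0"

```text
time_s: 33.0
position: [609.4, 43.2, 45.1]
eef_rot: [-0.547, 1.566, -0.365]
contact_force: [0.2, 2.1, -1.3]
grip_width: 16.1
```

```bash
python3 st.py;python3 shot.py w21;python3 rail.py w21 136,241 505,241
```

```text
[609.4  43.2  45.1] jaw 1.7525 down [ 0.005 -0.002 -1.   ] F [ 0.2  2.1 -1.3] w 16.1 33.0 [ 0.07  0.59  0.03  1.01 -0.   -0.11]
[609.4  43.2  45.1] jaw ang 1.7525 down [ 0.005 -0.002 -1.   ] 33.0
136,241 area 322 px [136.4 240.8] world [626.83 -54.72] box 75.38 -101.57
505,241 area 317 px [504.8  240.78] world [590.46 143.06] box 75.34 99.53
```

Call:
carry_out --pt "0 0 0 -0.0001 0.0008 0 0"

```text
time_s: 33.17
position: [609.4, 43.4, 45.1]
eef_rot: [-0.777, 1.565, -0.595]
contact_force: [1.9, -3.1, -2.0]
grip_width: 16.2
```

```bash
python3 st.py;python3 shot.py w22;python3 rail.py w22 136,241 505,241
```

```text
[609.4  43.4  45.1] jaw 1.7522 down [ 0.005 -0.003 -1.   ] F [ 1.9 -3.1 -2. ] w 16.2 33.175 [ 0.07  0.59  0.03  1.01 -0.   -0.11]
[609.4  43.4  45.1] jaw ang 1.7522 down [ 0.005 -0.003 -1.   ] 33.175
136,241 area 323 px [136.59 240.55] world [626.72 -54.57] box 75.3 -101.4
505,241 area 321 px [504.86 240.85] world [590.48 143.19] box 75.38 99.65
```

Call:
carry_out --pt "0 0 0 -0.0002 0.0014 0 0"

```text
time_s: 33.35
position: [609.2, 44.2, 45.2]
eef_rot: [-0.89, 1.564, -0.709]
contact_force: [-0.0, -4.7, -1.3]
grip_width: 16.0
```

```bash
python3 st.py;python3 shot.py w23;python3 rail.py w23 136,241 505,241
```

```text
[609.2  44.2  45.2] jaw 1.7516 down [ 0.005 -0.004 -1.   ] F [-0.  -4.7 -1.3] w 16.0 33.35 [ 0.07  0.59  0.03  1.01 -0.   -0.11]
[609.2  44.2  45.2] jaw ang 1.7516 down [ 0.005 -0.004 -1.   ] 33.35
136,241 area 320 px [136.85 240.7 ] world [626.64 -53.67] box 75.38 -100.5
505,241 area 319 px [504.98 240.81] world [590.32 144.03] box 75.38 100.51
```

Call:
carry_out --pt "0 0 0 0 0 0 0.4" --pt "0 0 0 0 0 0 0.5" --pt "0 0 0 0 0 0.05 0.5" --pt "0 0 0 -0.005 -0.005 0.06 0.5" --pt "0 0 0 -0.008 -0.005 0.06 0.5"

```text
time_s: 34.02
position: [591.0, 38.2, 213.3]
eef_rot: [2.739, 1.562, 2.923]
contact_force: [1.1, -1.3, 0.7]
grip_width: 42.8
```

Call:
carry_out --pt "0 0 0 0 0 0 0.5" --pt "0 0 0 0 0 0 0.5"

```text
time_s: 34.28
position: [593.7, 39.3, 220.0]
eef_rot: [0.737, 1.565, 0.923]
contact_force: [-0.1, 0.0, -0.2]
grip_width: 42.5
```

```bash
python3 st.py;python3 shot.py w24;python3 pins.py w24 0
```

```text
[593.7  39.3 220. ] jaw 1.7562 down [ 0.003  0.004 -1.   ] F [-0.1  0.  -0.2] w 42.5 34.275 [ 0.06  0.43  0.25  1.38  0.   -0.12]
[593.7  39.3 220. ] jaw ang 1.7562 down [ 0.003  0.004 -1.   ] 34.275
NL [442.5 116.4  32. ] [426.7  35.4]
FR [626.2 -53.2  32. ] [230.6 186.4]
NR [478.6 -80.3  32. ] [217.8  34.6]
FL [590.  143.5  32. ] [412.8 186.7]
```

View pics/w24.png

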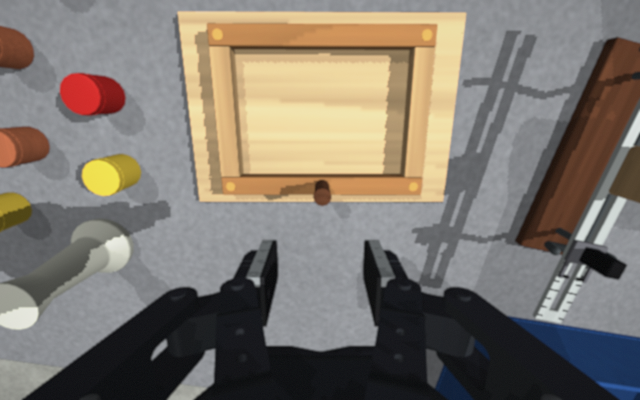

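```bash
python3 rail.py w24 427,35 217,34 413,186 231,186; python3 crops.py w24c w24 590,250,55,7
```

```text
427,35 area 136 px [426.43  34.5 ] world [442.14 116.47] box -75.34 100.17
217,34 area 138 px [216.88  34.02] world [478.62 -80.72] box -75.08 -100.36
413,186 area 93 px [412.75 186.23] world [590.02 143.98] box 75.08 100.51
231,186 area 102 px [230.16 186.12] world [626.43 -53.14] box 75.27 -99.94
```

View pics/w24c.png

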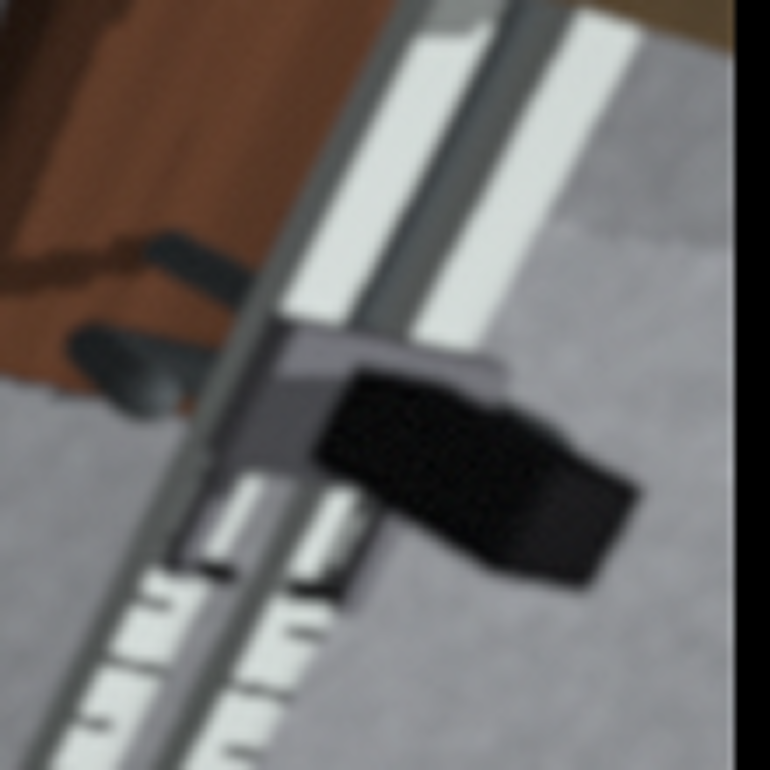

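```bash
python3 shot.py t24 top; python3 - <<'E'
from h import *
im=np.load('pics/t24.npy');cv2.imwrite('pics/t24b.png',cv2.resize(im[100:300,350:530],None,fx=3,fy=3,interpolation=cv2.INTER_CUBIC))
E
```

```text
[594.1  39.3 220.4] jaw ang 1.7562 down [ 0.004  0.004 -1.   ] 34.325
```

View pics/t24b.png

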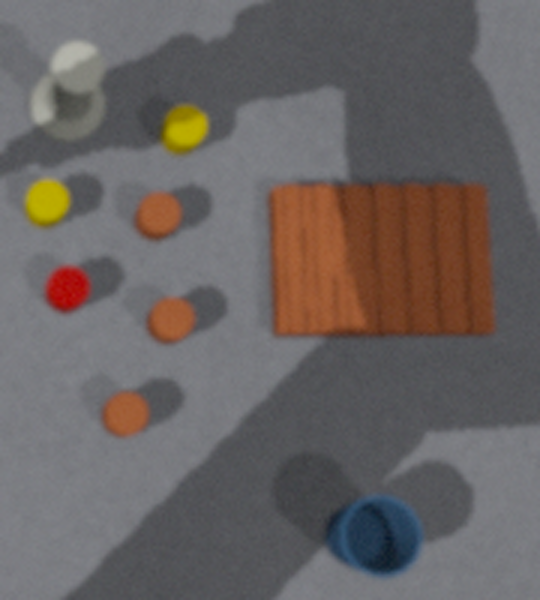

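Call:
carry_out --pt "0 0 -0.175 -0.007 -0.031 0 0.8" --pt "0 0 -0.175 -0.007 -0.031 0 0.8" --pt "0 0 -0.175 -0.007 -0.031 0 0.8" --pt "0 0 -0.175 -0.007 -0.031 0 0.8" --pt "0 0 -0.175 -0.007 -0.031 0 0.8"

```text
time_s: 35.0
position: [554.2, -115.7, 209.4]
eef_rot: [3.098, 1.558, 2.387]
contact_force: [0.1, -0.8, -0.2]
grip_width: 68.5
```

Call:
carry_out --pt "0 0 -0.175 -0.007 -0.031 0 0.8" --pt "0 0 -0.175 -0.007 -0.031 0 0.8" --pt "0 0 -0.175 -0.007 -0.031 0 0.8" --pt "0 0 -0.1 -0.007 -0.031 0 0.8" --pt "0 0 0 0 0 0 0.8"

```text
time_s: 35.62
position: [520.6, -243.1, 198.8]
eef_rot: [-2.712, 1.542, 2.211]
contact_force: [-0.8, -0.8, 0.5]
grip_width: 68.3
```

```bash
python3 st.py; python3 shot.py w25
```

```text
[ 520.6 -243.1  198.8] jaw 0.2107 down [-0.017  0.023 -1.   ] F [-0.8 -0.8  0.5] w 68.3 35.625 [-0.44  0.42  0.18  1.35  0.01  0.92]
[ 520.6 -243.1  198.8] jaw ang 0.2107 down [-0.017  0.023 -1.   ] 35.625
```

View pics/w25.png

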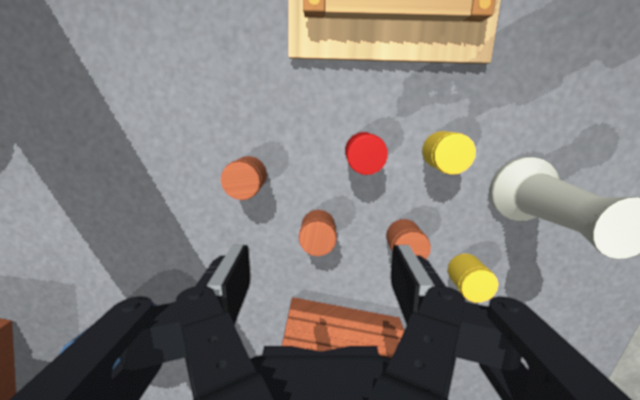

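```bash
python3 crops.py w25c w25 320,215,100,4; python3 -c "
from h import *
T=np.load('pics/w25T.npy')
for p in((242,180),(318,239),(411,247)):print(unproj('wrist',p,44,T).round(1))"
```

```text
[ 443.  -253.2   44. ]
[ 529.  -298.4   44. ]
[ 625.2 -286.6   44. ]
```

View pics/w25c.png

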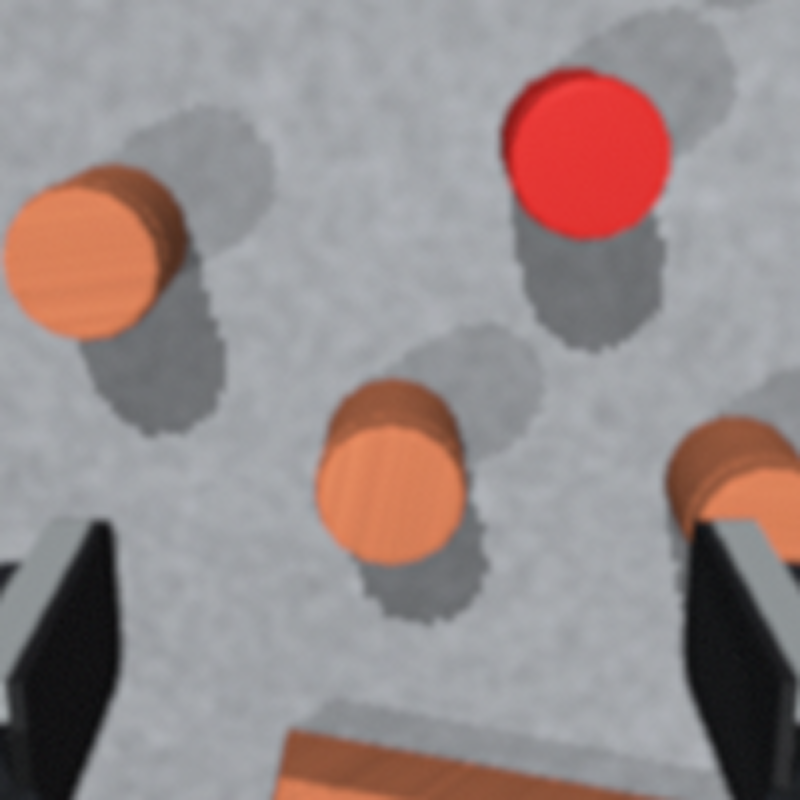

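Call:
carry_out --pt "-0.023 -0.017 -0.03 0.0065 -0.05 -0.03 0.75" --pt "0 0 0 0 -0.003 -0.05 0.75" --pt "0 0 0 0 0 -0.025 0.75" --pt "0 0 0 0 0 0 0.75"

```text
time_s: 36.17
position: [527.9, -291.1, 88.0]
eef_rot: [-2.845, 1.565, 2.058]
contact_force: [-0.4, 0.6, -0.5]
grip_width: 64.3
```

```bash
python3 st.py; python3 shot.py w26
```

```text
[ 527.9 -291.1   88. ] jaw 0.1903 down [-0.003  0.005 -1.   ] F [-0.4  0.6 -0.5] w 64.3 36.175 [-0.51  0.54  0.06  1.1   0.    0.88]
[ 527.9 -291.1   88. ] jaw ang 0.1903 down [-0.003  0.005 -1.   ] 36.175
```

View pics/w26.png

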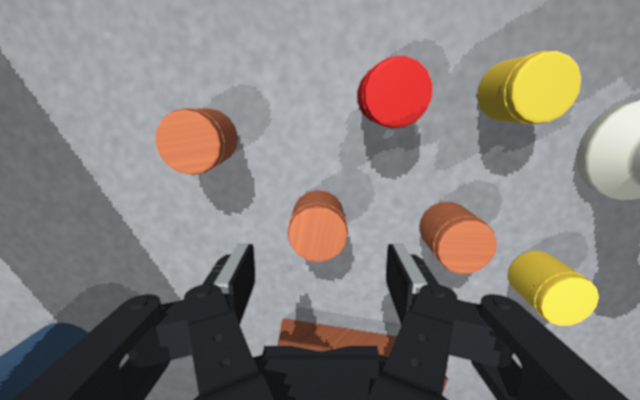

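```bash
python3 -c "
from h import *
T=np.load('pics/w26T.npy')
for p in((317.5,233),(189.5,141.5),(464,244.5)):print(unproj('wrist',p,44,T).round(1))"
```

```text
[ 528.1 -297.1   44. ]
[ 442.3 -253.6   44. ]
[ 624.  -286.9   44. ]
```

Call:
carry_out --pt "-0.005 -0.003 -0.01 -0.0015 -0.0055 -0.035 0.75" --pt "0 0 0 -0.001 0 -0.02 0.75" --pt "0 0 0 0 0 0 0.75"

```text
time_s: 36.6
position: [530.5, -296.4, 38.2]
eef_rot: [0.95, 1.56, -0.436]
contact_force: [-1.0, 0.5, 0.2]
grip_width: 64.2
```

```bash
python3 st.py
```

```text
[ 530.5 -296.4   38.2] jaw 0.1847 down [ 0.01  -0.005 -1.   ] F [-1.   0.5  0.2] w 64.2 36.6 [-0.51  0.58  0.    0.98  0.    0.88]
```

Call:
carry_out --pt "0.005 0.01 0 -0.0032 -0.001 -0.024 0.75" --pt "0 0 0 0 0 -0.002 0.75" --pt "0 0 0 0 0 0 0.75"

```text
time_s: 36.98
position: [529.8, -298.0, 14.1]
eef_rot: [0.944, 1.566, -0.44]
contact_force: [-0.2, 0.4, -0.3]
grip_width: 64.0
```

```bash
python3 st.py
```

```text
[ 529.8 -298.    14.1] jaw 0.1861 down [ 0.004 -0.002 -1.   ] F [-0.2  0.4 -0.3] w 64.0 36.975 [-0.51  0.62 -0.01  0.94  0.    0.87]
```

Call:
carry_out --pt "0.002 0.004 0 -0.002 0.0005 -0.005 0.75" --pt "0 0 0 0 0 0 0.4" --pt "0 0 0 0 0 0 0.3" --pt "0 0 0 0 0 0 0.3" --squeeze 30

```text
time_s: 37.48
position: [528.4, -297.9, 10.0]
eef_rot: [0.978, 1.569, -0.407]
contact_force: [0.5, -0.1, -1.4]
grip_width: 39.2
```

```bash
python3 st.py
```

```text
[ 528.4 -297.9   10. ] jaw 0.186 down [ 0.002 -0.001 -1.   ] F [ 0.5 -0.1 -1.4] w 39.2 37.475 [-0.51  0.62 -0.02  0.93  0.    0.87]
```

Call:
carry_out --pt "0 0 0 0 0 0.04 0.3" --pt "0 0 0 0 0 0.055 0.3" --pt "0 0 0 0 0.04 0.01 0.3" --pt "0 0 0 0 0.055 0 0.3" --pt "0 0 0 0 0.055 0 0.3"

```text
time_s: 38.1
position: [527.5, -147.7, 117.0]
eef_rot: [1.466, 1.568, 0.073]
contact_force: [0.5, 1.5, -0.9]
grip_width: 39.5
```

Call:
carry_out --pt "0 0 0 -0.002 0.055 0 0.3" --pt "0 0 0 -0.002 0.055 0 0.3" --pt "0 0 0 -0.002 0.055 0 0.3" --pt "0 0 0 -0.002 0.05 0 0.3" --pt "0 0 0 0 0 0 0.3"

```text
time_s: 38.72
position: [517.9, 77.5, 117.4]
eef_rot: [1.651, 1.566, 0.263]
contact_force: [-0.2, -0.3, -1.6]
grip_width: 39.1
```

```bash
python3 st.py
```

```text
[517.9  77.5 117.4] jaw 0.1827 down [ 0.004  0.001 -1.   ] F [-0.2 -0.3 -1.6] w 39.1 38.725 [ 0.15  0.36 -0.14  1.07  0.    1.54]
```

Call:
carry_out --pt "-0.001 0.004 -0.001 0.002 0.0095 -0.03 0.3" --pt "0 0 0 -0.001 0 -0.03 0.3" --pt "0 0 0 0 0 0 0.3"

```text
time_s: 39.1
position: [519.3, 86.2, 56.8]
eef_rot: [0.922, 1.569, -0.467]
contact_force: [-0.6, 0.1, -1.0]
grip_width: 39.1
```

```bash
python3 st.py; python3 shot.py w27
```

```text
[519.3  86.2  56.8] jaw 0.1819 down [ 0.002 -0.001 -1.   ] F [-0.6  0.1 -1. ] w 39.1 39.1 [ 0.17  0.43 -0.21  0.93 -0.    1.55]
[519.3  86.2  56.8] jaw ang 0.1819 down [ 0.002 -0.001 -1.   ] 39.1
```

View pics/w27.png

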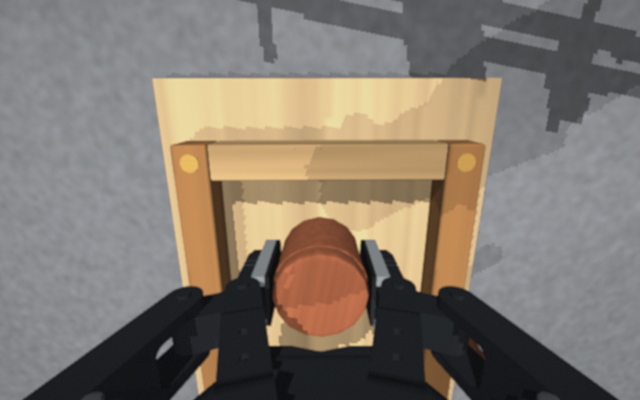

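Call:
carry_out --pt "0 0.002 0 0 0.0015 -0.028 0.3" --pt "0 0 0 0 0 -0.003 0.3" --pt "0 0 0 0 0 0 0.3"

```text
time_s: 39.52
position: [524.9, 86.6, 31.5]
eef_rot: [1.439, 1.56, 0.047]
contact_force: [0.4, 0.5, -0.7]
grip_width: 39.6
```

```bash
python3 st.py
```

```text
[524.9  86.6  31.5] jaw 0.1788 down [ 0.011  0.001 -1.   ] F [ 0.4  0.5 -0.7] w 39.6 39.525 [ 0.16  0.47 -0.23  0.86 -0.    1.56]
```

Call:
carry_out --pt "-0.001 0.011 0.002 -0.004 0.0013 -0.0095 0.3"

```text
time_s: 39.65
position: [522.6, 87.9, 23.8]
eef_rot: [1.421, 1.567, 0.031]
contact_force: [-0.3, -0.5, -1.4]
grip_width: 39.2
```

```bash
python3 st.py
```

```text
[522.6  87.9  23.8] jaw 0.1803 down [ 0.004  0.    -1.   ] F [-0.3 -0.5 -1.4] w 39.2 39.65 [ 0.17  0.48 -0.23  0.85 -0.    1.56]
```

Call:
carry_out --pt "0 0.004 0 -0.001 0 -0.0035 0.3"

```text
time_s: 39.78
position: [521.4, 87.9, 20.3]
eef_rot: [-1.941, 1.57, 2.951]
contact_force: [0.4, 0.3, -1.2]
grip_width: 39.4
```

```bash
python3 st.py
```

```text
[521.4  87.9  20.3] jaw 0.1803 down [-0.001  0.    -1.   ] F [ 0.4  0.3 -1.2] w 39.4 39.775 [ 0.17  0.48 -0.24  0.85  0.    1.56]
```

Call:
carry_out --pt "0 0 0 0 0 -0.0006 0.3" --pt "0 0 0 0 0 0 0.6" --pt "0 0 0 0 0 0 0.62" --pt "0 0 0 0 0 0.04 0.62" --pt "0 0 0 0 0 0.06 0.62"

```text
time_s: 40.4
position: [517.6, 87.4, 117.5]
eef_rot: [-1.599, 1.56, -2.989]
contact_force: [0.7, 0.2, 0.2]
grip_width: 53.0
```

Call:
carry_out --pt "0 0 0 -0.004 -0.03 0.04 0.75" --pt "0 0 0 -0.008 -0.06 0.01 0.75" --pt "0 0 0 -0.008 -0.06 0 0.75" --pt "0 0 0 -0.008 -0.06 0 0.75" --pt "0 0 0 -0.012 -0.06 0 0.75"

```text
time_s: 41.02
position: [482.4, -185.4, 177.2]
eef_rot: [1.075, 1.563, -0.304]
contact_force: [0.6, -0.1, -0.7]
grip_width: 64.3
```

```bash
python3 st.py; python3 shot.py w28
```

```text
[ 482.4 -185.4  177.2] jaw 0.192 down [ 0.008 -0.002 -1.   ] F [ 0.6 -0.1 -0.7] w 64.3 41.025 [-0.37  0.3  -0.06  1.2   0.    1.01]
[ 482.4 -185.4  177.2] jaw ang 0.192 down [ 0.008 -0.002 -1.   ] 41.025
```

View pics/w28.png

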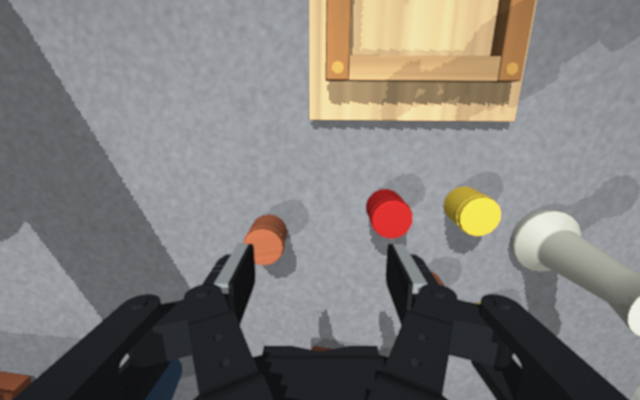

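Call:
carry_out --pt "0.002 0.008 -0.01 -0.02 -0.033 -0.03 0.75" --pt "0 0 0 -0.02 -0.033 -0.03 0.75" --pt "0 0 0 0 0 -0.025 0.75" --pt "0 0 0 0 0 0 0.75"

```text
time_s: 41.58
position: [439.1, -264.0, 91.6]
eef_rot: [0.107, 1.562, -1.298]
contact_force: [0.1, -0.3, 0.3]
grip_width: 64.1
```

```bash
python3 st.py; python3 shot.py w29
```

```text
[ 439.1 -264.    91.6] jaw 0.1663 down [ 0.002 -0.008 -1.   ] F [ 0.1 -0.3  0.3] w 64.1 41.575 [-0.54  0.37 -0.21  0.99 -0.01  0.87]
[ 439.1 -264.    91.6] jaw ang 0.1663 down [ 0.002 -0.008 -1.   ] 41.575
```

View pics/w29.png

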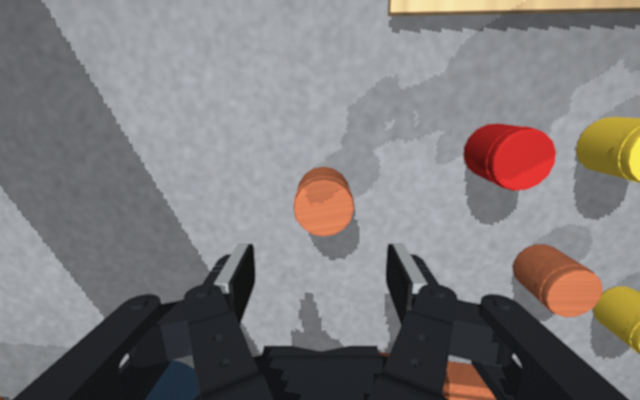

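```bash
python3 -c "
from h import *
T=np.load('pics/w29T.npy')
for p in((324,207),(574,287)):print(unproj('wrist',p,44,T).round(1))"
```

```text
[ 440.8 -253.5   44. ]
[ 623.7 -283.2   44. ]
```

Call:
carry_out --pt "0.008 0.002 0.015 0 0.0105 -0.035 0.75" --pt "0 0 0 0 0 -0.022 0.75" --pt "0 0 0 0 0 0 0.75"

```text
time_s: 42.0
position: [445.1, -254.3, 39.8]
eef_rot: [0.861, 1.558, -0.525]
contact_force: [-0.2, -0.3, 1.1]
grip_width: 64.1
```

```bash
python3 st.py
```

```text
[ 445.1 -254.3   39.8] jaw 0.1853 down [ 0.011 -0.006 -1.   ] F [-0.2 -0.3  1.1] w 64.1 42.0 [-0.52  0.42 -0.28  0.86 -0.    0.87]
```

Call:
carry_out --pt "0.006 0.011 0 -0.0045 0.0005 -0.026 0.75"

```text
time_s: 42.12
position: [444.3, -255.1, 17.1]
eef_rot: [0.829, 1.563, -0.555]
contact_force: [0.1, -0.6, -0.0]
grip_width: 63.8
```

```bash
python3 st.py
```

```text
[ 444.3 -255.1   17.1] jaw 0.1865 down [ 0.007 -0.004 -1.   ] F [ 0.1 -0.6 -0. ] w 63.8 42.125 [-0.52  0.46 -0.29  0.81 -0.    0.86]
```

Call:
carry_out --pt "0.004 0.007 0 -0.0035 0.001 -0.007 0.75" --pt "0 0 0 0 0 0 0.4" --pt "0 0 0 0 0 0 0.3" --pt "0 0 0 0 0 0 0.3"

```text
time_s: 42.62
position: [443.4, -254.7, 13.9]
eef_rot: [0.83, 1.566, -0.553]
contact_force: [-0.3, 0.0, -0.2]
grip_width: 39.1
```

```bash
python3 st.py
```

```text
[ 443.4 -254.7   13.9] jaw 0.1878 down [ 0.004 -0.003 -1.   ] F [-0.3  0.  -0.2] w 39.1 42.625 [-0.52  0.46 -0.3   0.81 -0.    0.86]
```

Call:
carry_out --pt "0 0 0 0 0 0.04 0.3" --pt "0 0 0 0 0 0.055 0.3" --pt "0 0 0 0.014 0.04 0.01 0.3" --pt "0 0 0 0.015 0.05 0 0.3" --pt "0 0 0 0.015 0.05 0 0.3"

```text
time_s: 43.25
position: [488.7, -114.7, 124.6]
eef_rot: [1.045, 1.56, -0.348]
contact_force: [0.4, -0.2, -0.7]
grip_width: 38.9
```

Call:
carry_out --pt "0 0 0 0.015 0.05 0 0.3" --pt "0 0 0 0.015 0.05 0 0.3" --pt "0 0 0 0.012 0.045 0 0.3" --pt "0 0 0 0 0 0 0.3"

```text
time_s: 43.75
position: [533.2, 38.4, 126.8]
eef_rot: [1.196, 1.556, -0.192]
contact_force: [0.4, -0.5, -1.0]
grip_width: 38.9
```

```bash
python3 st.py; python3 shot.py w30
```

```text
[533.2  38.4 126.8] jaw 0.1832 down [ 0.015 -0.003 -1.   ] F [ 0.4 -0.5 -1. ] w 38.9 43.75 [ 0.07  0.36 -0.1   1.09 -0.    1.46]
[533.2  38.4 126.8] jaw ang 0.1832 down [ 0.015 -0.003 -1.   ] 43.75
```

View pics/w30.png

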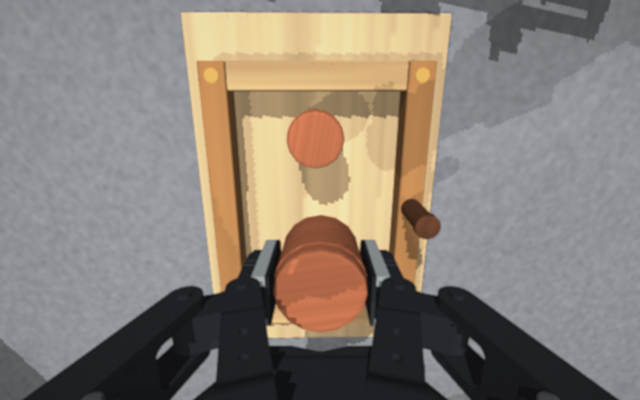

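```bash
python3 -c "
from h import *
T=np.load('pics/w30T.npy');X=unproj('wrist',(315.5,138.5),54,T)[:2];d=X-[534.34,31.56];c,s=np.cos(.18166),np.sin(.18166);print(X,c*d[0]+s*d[1],-s*d[0]+c*d[1])"
```

```text
[522.64497075  88.30232778] -1.2513781192258815 57.92149448948656
```

Call:
carry_out --pt "0.003 0.013 -0.002 -0.003 -0.0075 -0.035 0.3" --pt "0 0 0 -0.001 0 -0.03 0.3" --pt "0 0 0 0 0 0 0.3"

```text
time_s: 44.18
position: [528.3, 26.3, 61.6]
eef_rot: [0.78, 1.568, -0.614]
contact_force: [-0.6, -0.6, -1.0]
grip_width: 39.1
```

```bash
python3 st.py
```

```text
[528.3  26.3  61.6] jaw 0.1762 down [ 0.003 -0.002 -1.   ] F [-0.6 -0.6 -1. ] w 39.1 44.175 [ 0.05  0.43 -0.19  0.94 -0.    1.45]
```

Call:
carry_out --pt "0.002 0.003 0.005 0 0.0047 -0.028 0.3" --pt "0 0 0 0 0 0 0.3"

```text
time_s: 44.42
position: [529.6, 29.1, 35.7]
eef_rot: [1.334, 1.568, -0.058]
contact_force: [-0.1, 0.7, -0.1]
grip_width: 39.2
```

```bash
python3 st.py
```

```text
[529.6  29.1  35.7] jaw 0.1782 down [ 0.002 -0.    -1.   ] F [-0.1  0.7 -0.1] w 39.2 44.425 [ 0.06  0.46 -0.22  0.88 -0.    1.45]
```

Call:
carry_out --pt "0 0.002 0.003 0.001 0.0018 -0.01 0.3"

```text
time_s: 44.55
position: [532.9, 30.4, 28.0]
eef_rot: [1.372, 1.565, -0.019]
contact_force: [0.6, 0.2, -1.4]
grip_width: 39.3
```

```bash
python3 st.py
```

```text
[532.9  30.4  28. ] jaw 0.1802 down [ 0.005 -0.    -1.   ] F [ 0.6  0.2 -1.4] w 39.3 44.55 [ 0.06  0.48 -0.22  0.87 -0.    1.45]
```

Call:
carry_out --pt "0 0.005 0 -0.001 0.0005 -0.004 0.3"

```text
time_s: 44.68
position: [532.2, 30.7, 24.5]
eef_rot: [1.294, 1.57, -0.097]
contact_force: [-0.0, 0.3, -1.4]
grip_width: 39.3
```

```bash
python3 st.py
```

```text
[532.2  30.7  24.5] jaw 0.1799 down [ 0.001 -0.    -1.   ] F [-0.   0.3 -1.4] w 39.3 44.675 [ 0.06  0.48 -0.22  0.86 -0.    1.45]
```

Call:
carry_out --pt "0 0 0 0 0 -0.002 0.3"

```text
time_s: 44.8
position: [532.9, 30.8, 23.0]
eef_rot: [1.375, 1.569, -0.016]
contact_force: [0.6, 0.2, -1.6]
grip_width: 39.1
```

```bash
python3 st.py
```

```text
[532.9  30.8  23. ] jaw 0.1799 down [ 0.002 -0.    -1.   ] F [ 0.6  0.2 -1.6] w 39.1 44.8 [ 0.06  0.49 -0.22  0.86 -0.    1.45]
```

Call:
carry_out --pt "0 0.002 0 -0.0003 0 -0.0022 0.3"

```text
time_s: 44.92
position: [532.9, 30.8, 22.3]
eef_rot: [1.283, 1.57, -0.108]
contact_force: [-5.7, -0.0, 17.7]
grip_width: 39.2
```

```bash
python3 st.py
```

```text
[532.9  30.8  22.3] jaw 0.1799 down [ 0.001 -0.    -1.   ] F [-5.7 -0.  17.7] w 39.2 44.925 [ 0.06  0.49 -0.22  0.86 -0.    1.45]
```

Contact. Release and go for the third.

Call:
carry_out --pt "0 0 0 0 0 0.0005 0.3" --pt "0 0 0 0 0 0 0.6" --pt "0 0 0 0 0 0 0.62" --pt "0 0 0 0 0 0.04 0.62" --pt "0 0 0 0 0 0.06 0.62"

```text
time_s: 45.55
position: [529.2, 30.7, 120.6]
eef_rot: [-1.671, 1.562, -3.061]
contact_force: [0.2, -0.0, -0.2]
grip_width: 53.0
```

Call:
carry_out --pt "0 0 0 0.008 -0.03 0.05 0.75" --pt "0 0 0 0.016 -0.055 0.03 0.75" --pt "0 0 0 0.016 -0.055 0 0.75" --pt "0 0 0 0.016 -0.055 0 0.75" --pt "0 0 0 0.016 -0.055 0 0.75"

```text
time_s: 46.18
position: [605.4, -220.4, 209.8]
eef_rot: [1.033, 1.565, -0.348]
contact_force: [1.5, 0.2, -0.5]
grip_width: 64.1
```

```bash
python3 st.py; python3 shot.py w31
```

```text
[ 605.4 -220.4  209.8] jaw 0.1906 down [ 0.006 -0.002 -1.   ] F [ 1.5  0.2 -0.5] w 64.1 46.175 [-0.35  0.54  0.39  1.42  0.    1.03]
[ 605.4 -220.4  209.8] jaw ang 0.1906 down [ 0.006 -0.002 -1.   ] 46.175
```

View pics/w31.png

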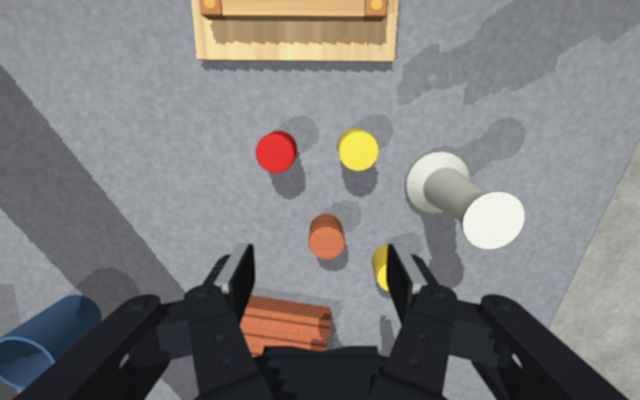

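```bash
python3 -c "
from h import *
T=np.load('pics/w31T.npy')
print(unproj('wrist',(326.5,242),44,T).round(1))"
```

```text
[ 626.9 -287.4   44. ]
```

Call:
carry_out --pt "0.002 0.006 -0.01 0.004 -0.05 -0.03 0.65" --pt "0 0 0 0.004 -0.012 -0.05 0.65" --pt "0 0 0 0 0 -0.03 0.65" --pt "0 0 0 0 0 0 0.65"

```text
time_s: 46.72
position: [613.6, -290.8, 96.5]
eef_rot: [-0.053, 1.565, -1.455]
contact_force: [-0.6, 1.1, -0.6]
grip_width: 55.7
```

```bash
python3 st.py; python3 shot.py w32
```

```text
[ 613.6 -290.8   96.5] jaw 0.1681 down [ 0.001 -0.006 -1.   ] F [-0.6  1.1 -0.6] w 55.7 46.725 [-0.44  0.67  0.33  1.22 -0.    0.96]
[ 613.6 -290.8   96.5] jaw ang 0.1681 down [ 0.001 -0.006 -1.   ] 46.725
```

View pics/w32.png

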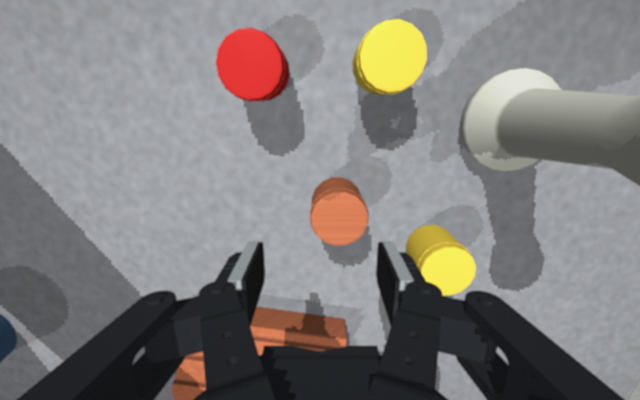

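```bash
python3 -c "
from h import *
T=np.load('pics/w32T.npy')
for p in((339.5,218),(447,271)):print(unproj('wrist',p,44,T).round(1))"
```

```text
[ 627.  -287.7   44. ]
[ 709.2 -314.4   44. ]
```

Call:
carry_out --pt "0.006 0 0.012 0.0105 0.003 -0.035 0.65" --pt "0 0 0 0 0 -0.02 0.65" --pt "0 0 0 0 0 0 0.65"

```text
time_s: 47.15
position: [629.9, -288.4, 49.9]
eef_rot: [1.02, 1.556, -0.368]
contact_force: [0.3, 0.6, 0.5]
grip_width: 55.3
```

```bash
python3 st.py
```

```text
[ 629.9 -288.4   49.9] jaw 0.1826 down [ 0.014 -0.005 -1.   ] F [0.3 0.6 0.5] w 55.3 47.15 [-0.43  0.73  0.3   1.13  0.    0.96]
```

Call:
carry_out --pt "0.005 0.014 0 -0.004 0.0003 -0.026 0.65"

```text
time_s: 47.28
position: [629.4, -289.3, 28.4]
eef_rot: [0.915, 1.562, -0.472]
contact_force: [-0.2, 0.1, 0.1]
grip_width: 55.8
```

```bash
python3 st.py
```

```text
[ 629.4 -289.3   28.4] jaw 0.1832 down [ 0.008 -0.004 -1.   ] F [-0.2  0.1  0.1] w 55.8 47.275 [-0.43  0.75  0.28  1.1  -0.    0.96]
```

Call:
carry_out --pt "0.004 0.008 0 -0.0035 0.001 -0.017 0.65" --pt "0 0 0 0 0 0 0.65"

```text
time_s: 47.52
position: [624.0, -287.3, 8.3]
eef_rot: [-2.156, 1.566, 2.74]
contact_force: [-0.2, -1.3, 0.3]
grip_width: 55.4
```

```bash
python3 st.py
```

```text
[ 624.  -287.3    8.3] jaw 0.1833 down [-0.004  0.002 -1.   ] F [-0.2 -1.3  0.3] w 55.4 47.525 [-0.43  0.77  0.26  1.07 -0.    0.96]
```

Call:
carry_out --pt "0 0 0 0.0015 -0.0005 0.0015 0.65" --pt "0 0 0 0 0 0 0.4" --pt "0 0 0 0 0 0 0.3" --pt "0 0 0 0 0 0 0.3"

```text
time_s: 48.02
position: [626.4, -288.4, 11.3]
eef_rot: [-2.149, 1.568, 2.746]
contact_force: [0.7, -0.6, -1.1]
grip_width: 39.2
```

```bash
python3 st.py
```

```text
[ 626.4 -288.4   11.3] jaw 0.1831 down [-0.002  0.001 -1.   ] F [ 0.7 -0.6 -1.1] w 39.2 48.025 [-0.43  0.77  0.27  1.08 -0.    0.96]
```

Call:
carry_out --pt "0 0 0 0 0 0.04 0.3" --pt "0 0 0 0 0 0.055 0.3" --pt "0 0 0 -0.018 0.04 0.02 0.3" --pt "0 0 0 -0.018 0.05 0 0.3" --pt "0 0 0 -0.018 0.05 0 0.3"

```text
time_s: 48.65
position: [571.3, -148.6, 128.3]
eef_rot: [3.141, 1.569, 1.747]
contact_force: [0.2, 0.6, -0.6]
grip_width: 39.1
```

Call:
carry_out --pt "0 0 0 -0.015 0.05 0 0.3" --pt "0 0 0 -0.015 0.045 0 0.3" --pt "0 0 0 0 0.022 0 0.3" --pt "0 0 0 0 0 0 0.3"

```text
time_s: 49.15
position: [538.1, -24.8, 129.8]
eef_rot: [2.378, 1.569, 0.988]
contact_force: [1.0, -0.9, -0.5]
grip_width: 39.1
```

```bash
python3 st.py; python3 shot.py w33
```

```text
[538.1 -24.8 129.8] jaw 0.1812 down [ 0.001  0.002 -1.   ] F [ 1.  -0.9 -0.5] w 39.1 49.15 [-0.05  0.38 -0.07  1.12  0.    1.34]
[538.1 -24.8 129.8] jaw ang 0.1812 down [ 0.001  0.002 -1.   ] 49.15
```

View pics/w33.png

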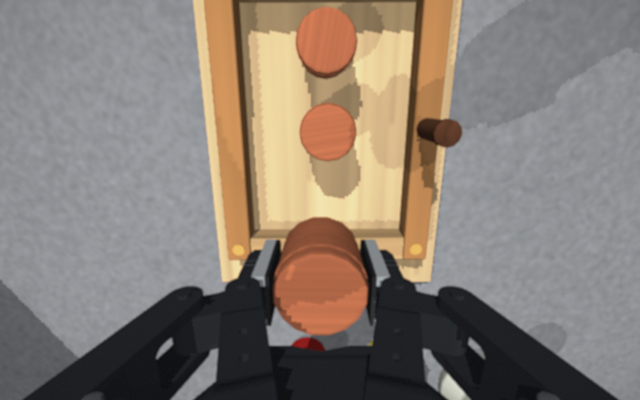

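Call:
carry_out --pt "0 0 0 0.002 -0.001 -0.035 0.3" --pt "0 0 0 0 0 -0.03 0.3" --pt "0 0 0 0 0 0 0.3"

```text
time_s: 49.58
position: [541.7, -30.0, 64.4]
eef_rot: [1.38, 1.567, -0.014]
contact_force: [-0.2, -0.2, -0.7]
grip_width: 39.3
```

```bash
python3 st.py
```

```text
[541.7 -30.   64.4] jaw 0.1763 down [ 0.004 -0.    -1.   ] F [-0.2 -0.2 -0.7] w 39.3 49.575 [-0.06  0.45 -0.16  0.96  0.    1.34]
```

Call:
carry_out --pt "0 0.004 0.005 -0.003 0.004 -0.028 0.3" --pt "0 0 0 0 0 0 0.3"

```text
time_s: 49.82
position: [540.4, -28.1, 38.1]
eef_rot: [1.153, 1.568, -0.239]
contact_force: [0.2, -0.3, -0.9]
grip_width: 39.3
```

```bash
python3 st.py
```

```text
[540.4 -28.1  38.1] jaw 0.1785 down [ 0.003 -0.001 -1.   ] F [ 0.2 -0.3 -0.9] w 39.3 49.825 [-0.05  0.48 -0.19  0.9  -0.    1.34]
```

Call:
carry_out --pt "0 0.003 0.003 0.0005 0.002 -0.012 0.3"

```text
time_s: 49.95
position: [543.8, -26.9, 28.5]
eef_rot: [1.18, 1.565, -0.21]
contact_force: [0.8, 0.9, -0.9]
grip_width: 39.4
```

```bash
python3 st.py
```

```text
[543.8 -26.9  28.5] jaw 0.1806 down [ 0.006 -0.001 -1.   ] F [ 0.8  0.9 -0.9] w 39.4 49.95 [-0.05  0.49 -0.19  0.88 -0.    1.34]
```

Call:
carry_out --pt "0 0.006 0 -0.002 0.0008 -0.006 0.3"

```text
time_s: 50.08
position: [542.2, -26.2, 22.7]
eef_rot: [0.072, 1.569, -1.318]
contact_force: [-0.7, 0.1, -0.8]
grip_width: 38.9
```

```bash
python3 st.py
```

```text
[542.2 -26.2  22.7] jaw 0.1803 down [ 0.    -0.001 -1.   ] F [-0.7  0.1 -0.8] w 38.9 50.075 [-0.05  0.5  -0.2   0.87 -0.    1.34]
```

Call:
carry_out --pt "0 0 0 0 0 -0.002 0.3"

```text
time_s: 50.2
position: [542.6, -26.3, 21.0]
eef_rot: [0.393, 1.569, -0.997]
contact_force: [-1.1, 0.4, -1.2]
grip_width: 39.3
```

```bash
python3 st.py
```

```text
[542.6 -26.3  21. ] jaw 0.1803 down [ 0.001 -0.001 -1.   ] F [-1.1  0.4 -1.2] w 39.3 50.2 [-0.05  0.51 -0.2   0.87 -0.    1.34]
```

Call:
carry_out --pt "0 0 0 0 0 -0.0015 0.3"

```text
time_s: 50.32
position: [542.6, -26.3, 20.5]
eef_rot: [0.434, 1.569, -0.956]
contact_force: [-4.7, -0.0, 12.8]
grip_width: 38.6
```

```bash
python3 st.py
```

```text
[542.6 -26.3  20.5] jaw 0.1803 down [ 0.001 -0.002 -1.   ] F [-4.7 -0.  12.8] w 38.6 50.325 [-0.05  0.51 -0.2   0.87 -0.    1.34]
```

Call:
carry_out --pt "0 0 0 0 0 0.0003 0.3" --pt "0 0 0 0 0 0 0.6" --pt "0 0 0 0 0 0 0.62" --pt "0 0 0 0 0 0.04 0.62" --pt "0 0 0 0 0 0.06 0.62"

```text
time_s: 50.95
position: [539.3, -26.1, 118.7]
eef_rot: [-1.605, 1.562, -2.995]
contact_force: [1.7, 0.2, -0.3]
grip_width: 52.4
```

Call:
carry_out --pt "0 0 0 -0.002 -0.01 0.06 0.62" --pt "0 0 0 -0.002 -0.01 0.05 0.62" --pt "0 0 0 0 0 0.03 0.62" --pt "0 0 0 0 0 0 0.62" --pt "0 0 0 0 0 0 0.62"

```text
time_s: 51.58
position: [537.0, -46.7, 267.9]
eef_rot: [0.599, 1.568, -0.791]
contact_force: [-0.3, 0.4, -0.3]
grip_width: 53.1
```

```bash
python3 st.py; python3 shot.py w34; python3 pins.py w34 0; python3 shot.py s34 side;python3 shot.py t34 top
```

```text
[537.  -46.7 267.9] jaw 0.1811 down [ 0.002 -0.002 -1.   ] F [-0.3  0.4 -0.3] w 53.1 51.575 [-0.09  0.31  0.19  1.45 -0.    1.3 ]
[537.  -46.7 267.9] jaw ang 0.1811 down [ 0.002 -0.002 -1.   ] 51.575
NL [442.5 116.4  32. ] [259.8   2.6]
FR [626.2 -53.2  32. ] [388.7 184. ]
NR [478.6 -80.3  32. ] [269.1 184.3]
FL [590.  143.5  32. ] [400.3   2.3]
[537.  -46.6 267.8] jaw ang 0.1812 down [ 0.002 -0.002 -1.   ] 51.625
[536.8 -46.6 267.4] jaw ang 0.1812 down [ 0.001 -0.002 -1.   ] 51.675
```

View pics/w34.png

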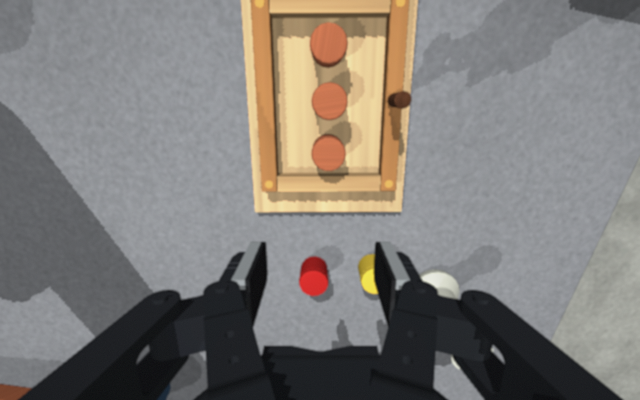

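View pics/s34.png

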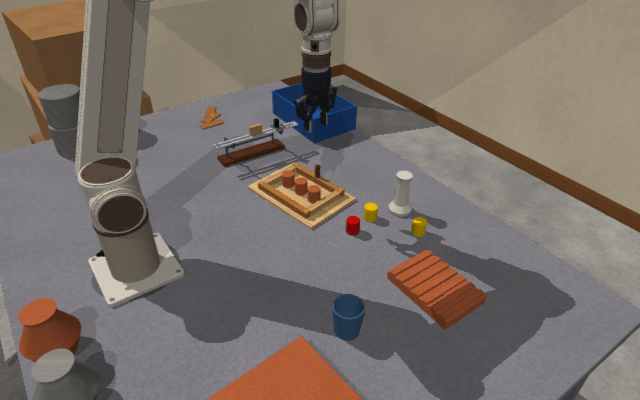

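View pics/t34.png

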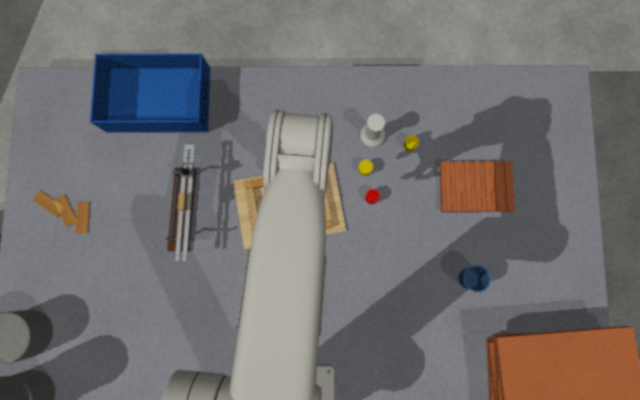

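```bash
sed -i 's/w=im\[v-11:v+12,u-11:u+12\]/w=im[max(v-11,0):v+12,u-11:u+12]/; s/\[u-11,v-11\]/[u-11,max(v-11,0)]/' rail.py; python3 rail.py w34 260,3 400,2 269,184 389,184; python3 crops.py w34c w34 330,95,100,4;python3 crops.py s34c s34 265,150,60,6
```

```text
260,3 area 85 px [259.16   3.47] world [442.57 115.03] box -75.18 98.67
400,2 area 77 px [399.95   3.09] world [590.45 142.35] box 75.2 98.83
269,184 area 80 px [268.45 183.92] world [478.5  -80.59] box -75.18 -100.22
389,184 area 84 px [388.39 183.5 ] world [626.35 -53.18] box 75.18 -99.97
```

View pics/w34c.png

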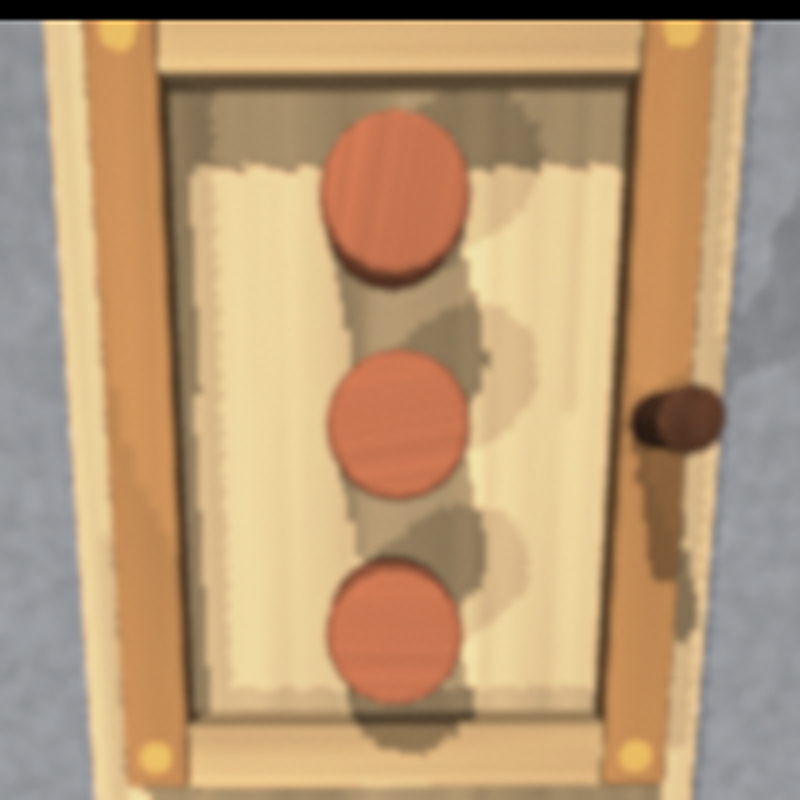

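View pics/s34c.png

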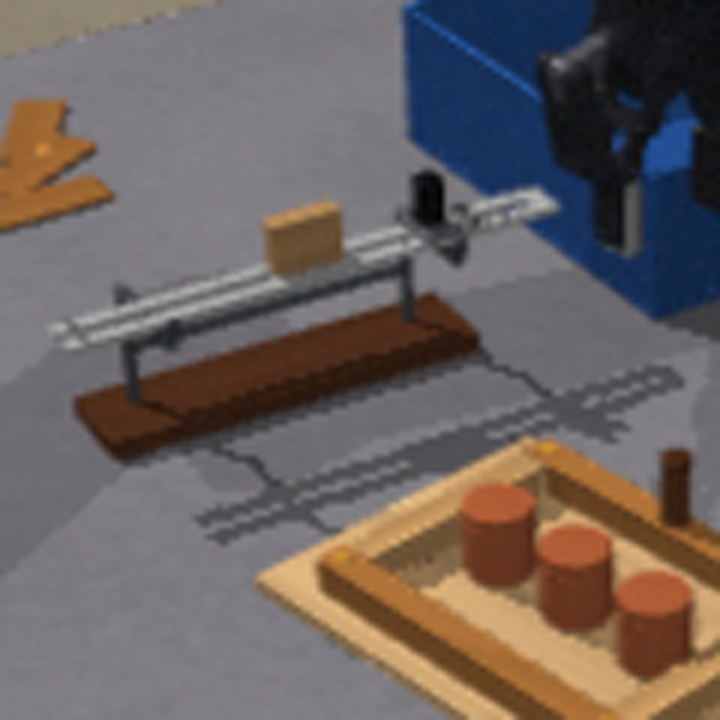

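```bash
python3 -c "
from station import manip
print(manip.hand_in())"
```

```text
the job is handed in; nothing more can be done
None
```

The box is square, the rule is hung back on both hooks, and all three clay models stand upright inside the box. I handed the job in at about 52 s of robot time.

- **Measuring:** I lifted the rule off its hooks and laid it on the rails. Zero was over the near-left pin and the pointer over the far-right one, at about 253.3 mm. I then did the other diagonal the same way, at about 246.6 mm. The zero line sat within about 0.3 mm of its pin both times. The pointer was within about 1 mm of its pin; the second diagonal may have read up to 0.9 mm long.
- **Squaring:** The difference meant the far rail was about 4.1 mm off to the right. I hung the rule up first, then shifted the rail left by its handle.
- **Models:** I set the three terracotta models upright on the board, one after another along the box, touching neither each other nor the sides. I did not touch the red and yellow look-alikes or the other objects.

**Last checks:** The camera put the far rail about 0.2–0.4 mm past square to the left, a difference of roughly 0.3–0.6 mm between the diagonals. I judged this by camera only and did not measure the diagonals again with the rule. The last side view shows the rule level on both hooks and all three models upright. The gripper was clear of everything, and no check failed.

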